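# Screw the glue canister shut and take it off the warmer

### The arm

A 6-joint arm with a two-finger parallel gripper is mounted at the origin on the work surface. World frame = base frame: x ahead of the robot, y to its left, z up, the work surface at z = 0. Lengths are in m, angles in rad, forces in N, time in s.
With the tool pointing down it reaches from about 0.25 to 0.775 m from the base axis. Payload 4 kg.
Tool frame: the origin (TCP) lies between the finger pads; the fingertips stand 14 mm ahead of it and the grasp point (between the pads) lies 5 mm behind it; z points along the fingers, y is the direction in which the jaws open and shut (so a half turn about z gives the same grasp; the last joint's range is limited). The gripper opens to 94 mm and grips with 3 to 60 N. Pads are 16 mm wide; open, the fingers measure 119 mm over their backs; the gripper's body (75 mm by 177 mm) begins 78 mm behind the grasp point.
Start: joints at [1.143, 0.087, 1.371, -0, 1.684, -0.103], TCP at [0.176, 0.521, 0.22] pointing down, gripper open.
Joint ranges: [-3.1, 3.1], [-0.76, 2.03], [0.27, 2.55], [-1.08, 4.22], [0.17, 2.65], [-2.57, 2.57]. Speed limits (rad/s): [2.79, 2.79, 3.14, 3.14, 3.14, 3.14].

### API

Orientations are given as [roll, pitch, yaw] about the fixed x, y, z axes, in that order (R = Rz(yaw) Ry(pitch) Rx(roll)).
In Python, from bench import robot, cams, spotter gives the robot as it stands.
- The arm moves only by the shell command python3 -m inch 'ROWS'. ROWS is JSON, a list of rows, each an object of numbers: "grip": the opening, from 0 (shut) to 1 (fully open); "dx", "dy", "dz": the shift along the tool's x, y, z in units of 25 mm (1.0 is 25 mm); "rx", "ry", "rz": the turn, a rotation vector about the tool's x, y, z in units of 5 degrees (1.0 is 5 degrees). A call has 1 to 12 rows; each row shifts and turns the pose as measured when the row begins, along the tool's axes as they then stand; what a row does not reach is not made up. A row lasts 1/8 s, in which the tool goes at most 62.5 mm and 10.7 degrees, less where a joint would pass 70% of its speed; a pose out of reach is approached as far as the arm can. A call is refused whole if a number of a shift passes 1 or a number of a turn 1, either way. A call with a gripper value outside its range is refused whole. The fingers move at their own pace and stop on an object; the grip force is fixed at half the most. Time passes only in rows, so rows that do not move let the fingers close. It gives the time, the measured TCP pose, the force and the opening at its end, in the units of the state.
- robot.get_obs(): the state, without advancing time (a new reading comes with each control period).
- cams.snapshot(name): name is "scene" or "top"; returns a dict with "frame" (400x640x3 uint8, red, green, blue), "intrinsics" (3x3 intrinsics, pixels), "k1" (the pictures are not rectified: a ray, as slopes to the right and down, at radius r is drawn at 1 + k1 r^2 times it, then the intrinsics apply), "eye" and "orientation" of the camera in the world. Camera axes: x right, y up, looking along -z (the intrinsics and any distortion apply to the point x, -y, -z); pixel columns grow to the right and rows downward; lengths in m; the calibration is good to about 2 mm. A picture is of the moment at which its call begins. There is no depth.
- robot.close_job(): hands the job in, once; it reports no verdict.
Trained networks look in a picture, given as the dict that the camera call returned (one of the last four; its "shot" number tells which), for a name from the list of things; names that differ only in an ending like _2 or _b are one class to them, and where a whole thing is asked for, a point or a joint stands for the part that bears it (a point fixed in the world has none). Each returns a list of dicts, best first, with "score" (0 to 1); they miss things now and then, are a little off and sometimes report something else, mostly with a low value. They report only what shows in the picture. A call takes as long as a camera call. They do not tell look-alikes from the thing itself.
- spotter.regions_of(picture, query): "pixels" (400x640 bool, what is visible of it) and "extent" ([left, top, right, bottom] in pixels, round what is visible of it).
- spotter.place_of(picture, query): "pixel" ([column, row] in pixels: a listed point, or the origin of a listed thing).
The state is a dict: "time": time; "joint_positions": joint angles; "qvel": joint speeds; "joint_torque": joint torques, N m; "tool_pos": TCP position; "ee_rot": TCP orientation; "wrist_force": force on the tool from outside, world axes, zero at the start; "wrist_torque": the same for the moment, N m; "width": finger opening in m.
Only numpy, scipy, OpenCV 4.12 (cv2) and the standard library are available. Lean on these libraries where they do the work, as an engineer would, in place of code of your own. Each camera call takes 0.05 s, during which the arm holds its last target.

### The job

The lid of the hot glue canister on the warmer only rests on its thread: without lifting the lid off, turn it backward (counter-clockwise from above) until it drops into the start of the thread, then forward (clockwise) until it is fully home against the stop, never forcing it. Then lift the closed canister off the warmer by the wooden handle on its lid, keep it upright, and set it down gently, wholly on the round cork mat, and let go. Do not touch the hot canister itself, and leave the other things on the bench where they are.

Things in the scene. Friction and masses are not known exactly. Their poses are not given: they have to be found in the camera images.
- lid: aluminium screw lid, 88 mm across, 21.5 mm high, about 0.16 kg, loose, with a wooden rail handle across its top: 70 mm long, 16 thick, 16 high (38 to 54 mm above the origin) on two 8 mm steel posts. Origin on the axis at the skirt's lower edge; x along the handle, z up. Three lugs inside rest at the start on three thread ramps of the neck; only friction (below 0.1 N m) resists turning there
- lid_handle (a point): the middle of the wooden rail, on the axis, 46 mm above the lid's origin. Clockwise from the start the lugs jam on raised stops. Counter-clockwise, 0.3 to 1.3 rad from the start (not visible where), they reach gaps and the lid falls 8 mm by its weight if the handle is not gripped; stops end the backward turn about 0.4 rad later
- neck_rim (a point): centre of the canister's mouth, 99.5 mm above the canister's origin, under the lid. The lid's origin is 94 mm above the canister's origin at the start and 86 mm after the drop; turned clockwise 1.1 to 1.8 rad from there it runs under the ramps and sinks evenly to 83 mm, at a firm stop: fully home (stops stand 3 N m). Then it carries the canister, with about 1 mm of play
- canister: square bare-metal tin of hot glue, 84 x 84 x 80 mm, with a round neck that rises 19.5 mm more and is mostly covered by the lid; 0.45 kg (varies), loose. Origin at the centre of its underside, z up. The rim of the warmer keeps it from turning by more than about 3 degrees
- warmer: grey square electric hot plate fixed to the bench, 150 x 150 mm. Origin at the centre of its underside on the bench; its sides lie along its x and y, control dial on the -x side. The canister stands on its plate 50 mm above the origin inside a square steel rim, 88 mm wide inside, whose top is 62 mm above the origin
- cork_mat: round cork mat fixed flat on the bench, 180 mm across, 8 mm thick, on the other side from the warmer. Origin at the centre of its underside
- gouge_a: bystander: carving gouge lying between the warmer and the mat, 28 mm high, 240 mm long. Origin under the middle of its 130 mm wooden handle; x towards the blade
- gouge_b: bystander: second gouge, broad blade, lying far right; same size and origin
- mallet: bystander: turned wooden carver's mallet lying beyond the warmer and the mat, 235 mm long, 86 mm high. Origin under its balance point, 100 mm from the end of its head
- ornament: bystander: scroll ornament being carved, 100 x 210 mm, 46 mm high, at the far left. Origin at the centre of its underside
- wax_jar: bystander: white jar with a white cap, 64 mm across, 75 mm high, far right. Origin at the centre of its underside
- stain_jar: bystander: small amber jar with a wooden cap, 56 mm across, 60 mm high, far right. Origin at the centre of its underside
- tape_dispenser: bystander: weighted parcel-tape dispenser, 170 x 65 mm, 110 mm high, on the left. Origin at the centre of its underside
- brush: bystander: flat brush lying near left. Origin under its middle
Not all that is in view belongs to the job. What is shaped like the lid but green or red is not meant.

How it is judged:
By the outcome, as a careful person would: the job done as asked, in the order asked, and still so for the second after the job is handed in, with the robot touching nothing.
It also fails if it takes over 72 s, if anything falls off the work surface, if the arm or the gripper's body presses on something with over 40 N, if the wrist force passes 120 N, or if a joint passes its speed limit or range.

## Working session

There is one attempt and no reset: what is moved stays moved. The work goes in short steps, Python scripts to look and compute and a shell command to move; the robot and the scene stay as the last step left them, time stands still between calls to the robot, and variables do not carry over. Pictures are saved under pics/ and viewed, and the job is handed in when it is done.

```bash
ls; mkdir -p pics
cat > h.py <<'E'
import numpy as np, cv2
from bench import robot, cams, spotter
from scipy.spatial.transform import Rotation as R
def rotm(o):
    o=np.array(o,float)
    if o.shape==(3,3): return o
    if o.shape==(4,): return R.from_quat(o).as_matrix()
    return R.from_euler('xyz',o).as_matrix()
def ray(p,px):
    K=np.array(p['intrinsics'],float); k=p['k1']
    d=cv2.undistortPoints(np.array([[px]],float),K,np.array([k,0,0,0,0.])).ravel()
    v=rotm(p['orientation'])@np.array([d[0],-d[1],-1]); return np.array(p['eye'],float),v
def at_z(p,px,z):
    e,v=ray(p,px); return e+v*(z-e[2])/v[2]
def proj(p,X):
    c=rotm(p['orientation']).T@(np.array(X,float)-np.array(p['eye']))
    q=np.array([c[0],-c[1]])/-c[2]; q=q*(1+p['k1']*(q@q)); K=np.array(p['intrinsics'])
    return np.array([K[0,0]*q[0]+K[0,2],K[1,1]*q[1]+K[1,2]])
def tri(a,pa,b,pb):
    e1,v1=ray(a,pa); e2,v2=ray(b,pb)
    v1=v1/np.linalg.norm(v1);v2=v2/np.linalg.norm(v2)
    s=np.linalg.lstsq(np.c_[v1,-v2],e2-e1,rcond=None)[0]
    A=e1+s[0]*v1;B=e2+s[1]*v2
    return (A+B)/2,np.linalg.norm(A-B)
def save(p,n): cv2.imwrite('pics/%s.png'%n,p['frame'][:,:,::-1])
E
python3 - <<'E'
from h import *
np.set_printoptions(precision=4,suppress=True)
s=cams.snapshot('scene');t=cams.snapshot('top');save(s,'s0');save(t,'t0')
for p in(s,t): print(p['eye'],p['orientation'],p['k1'],p['intrinsics'],p['shot'])
for n in ['lid','lid_handle','canister','warmer','cork_mat','neck_rim']:
  for p,l in((s,'s'),(t,'t')):
    print(n,l,[(np.round(d['pixel'],1),round(d['score'],2)) for d in spotter.place_of(p,n)][:4])
print(robot.get_obs())
E
```

```text
pics
[ 1.3036 -0.0756  0.8469] [ 0.8595 -0.012   1.474 ] -0.0499497976601876 [[361.6065   0.     317.4702]
 [  0.     361.6065 201.9158]
 [  0.       0.       1.    ]] 1
[0.3491 0.0214 1.3519] [ 0.1224 -0.0119 -1.5499] -0.013067697175402057 [[399.1317   0.     315.9815]
 [  0.     399.1317 197.6061]
 [  0.       0.       1.    ]] 2
lid s [(array([374.3, 207.6]), 0.98), (array([266.1, 199.4]), 0.84), (array([365.1, 204.7]), 0.54)]
lid t [(array([260.9, 243.5]), 0.97), (array([263. , 181.8]), 0.85), (array([365. , 261.9]), 0.71)]
lid_handle s [(array([376.7, 194. ]), 0.86), (array([363.1, 194.9]), 0.58)]
lid_handle t [(array([262.2, 242.3]), 0.81), (array([262.2, 182.6]), 0.72), (array([367.8, 264.4]), 0.57)]
canister s [(array([371.2, 230. ]), 0.68), (array([410.1, 290. ]), 0.18)]
canister t [(array([265.3, 193.5]), 0.78), (array([266.9, 195.3]), 0.28)]
warmer s [(array([365.2, 237.4]), 0.86), (array([373.8, 203.3]), 0.65)]
warmer t [(array([265.4, 194.8]), 0.61), (array([268.5, 190.8]), 0.61), (array([370.1, 205.1]), 0.52)]
cork_mat s [(array([260.4, 240.4]), 0.94)]
cork_mat t [(array([369.7, 206.6]), 0.95)]
neck_rim s [(array([373.5, 206.1]), 0.69), (array([311.2, 223.1]), 0.29)]
neck_rim t [(array([263.7, 185.2]), 0.53)]
{'time': 0.7, 'joint_positions': array([ 1.1429,  0.0872,  1.3706,  0.    ,  1.6836, -0.1031]), 'qvel': array([-0.0012, -0.0019,  0.0002,  0.0008,  0.0005,  0.0006]), 'joint_torque': array([  0.0004, -33.9903, -30.2528,   0.0719,   0.0231,   0.    ]), 'tool_pos': array([0.1755, 0.5213, 0.2196]), 'ee_rot': array([3.1414, 0.    , 2.8168]), 'wrist_force': array([ 0.0507,  0.1529, -0.2243]), 'wrist_torque': array([-0.0183,  0.0079,  0.0203]), 'width': 0.09397777867616885}
```

View pics/s0.png

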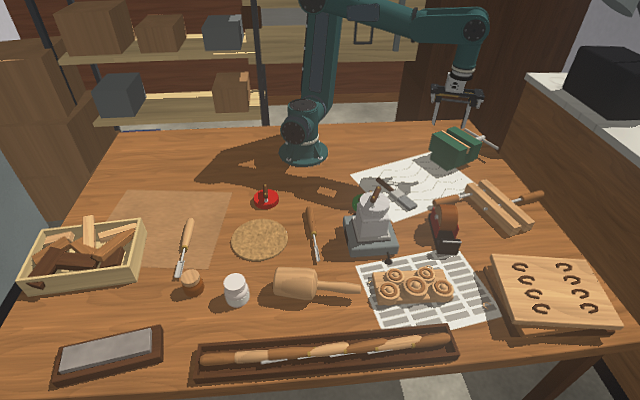

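View pics/t0.png

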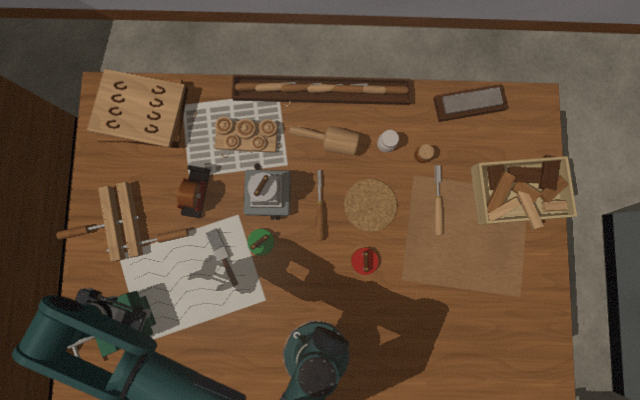

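Run:
```python
import cv2
s=cv2.imread('pics/s0.png')[150:260,310:430]; t=cv2.imread('pics/t0.png')[140:250,215:335]
a=[cv2.resize(i,None,fx=3.3,fy=3.3,interpolation=2) for i in(s,t)]
cv2.imwrite('pics/z0.png',cv2.hconcat(a))
```

```text
(no output)
```

View pics/z0.png

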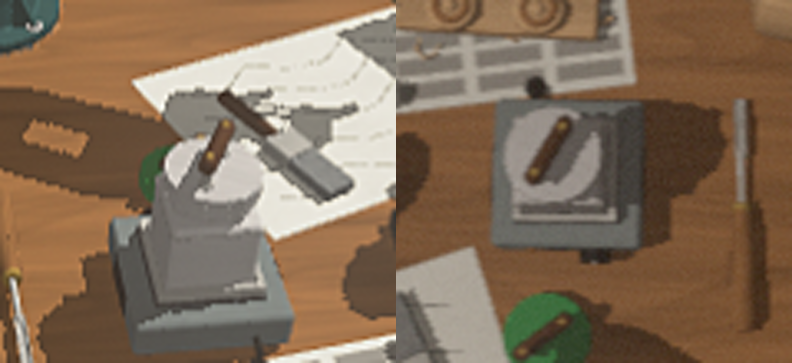

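Run:
```python
from h import *
np.set_printoptions(precision=4,suppress=True)
s=cams.snapshot('scene');t=cams.snapshot('top')
def wood(p,box):
    x0,y0,x1,y1=box; c=p['frame'][y0:y1,x0:x1].astype(int)
    m=(c[...,0]-c[...,2]>25)&(c[...,0]<190)
    n,l,st,ce=cv2.connectedComponentsWithStats(m.astype(np.uint8))
    return [(st[i],ce[i]+[x0,y0],np.argwhere(l==i)[:,::-1]+[x0,y0]) for i in range(1,n)]
for p,b in((s,(358,180,392,208)),(t,(248,170,278,205))):
    for st,ce,pts in wood(p,b):
        if st[4]>15:
            W=np.array([at_z(p,q,.196)[:2] for q in pts]); c=W.mean(0)
            u,sv,vt=np.linalg.svd(W-c); 
            print(st,ce,c,'axis deg',np.degrees(np.arctan2(vt[0,1],vt[0,0])),np.ptp((W-c)@vt.T,axis=0))
def sel(p,n,x): 
    return [d for d in spotter.regions_of(p,n)][:3]
for n in['lid','warmer','cork_mat','gouge','canister']:
    try:
      for p,l in((s,'s'),(t,'t')):
        for d in sel(p,n,0):
            m=d['pixels']; ce=np.argwhere(m).mean(0)[::-1]; print(n,l,d['score'],d['extent'],ce,m.sum())
    except Exception as e: print(n,e)
print('mat',at_z(s,(260.4,240.4),0),at_z(t,(369.7,206.6),0), tri(s,(260.4,240.4),t,(369.7,206.6)))
print('mask mat'); 
for p in(s,t):
    m=spotter.regions_of(p,'cork_mat')[0]['pixels']; pts=np.argwhere(m)[:,::-1]
    W=np.array([at_z(p,q,.008)[:2] for q in pts]); 
    (cx,cy),r=cv2.minEnclosingCircle(W.astype(np.float32)); print(W.mean(0),cx,cy,r)
print('warmer',at_z(s,(365.2,237.4),0),at_z(t,(265.4,194.8),0),at_z(t,(268.5,190.8),0))
print('can',at_z(s,(371.2,230),.05),at_z(t,(265.3,193.5),.05))
print('lidorig',at_z(s,(374.3,207.6),.144),at_z(t,(263,181.8),.144))
print('handle',at_z(s,(376.7,194),.19),at_z(t,(262.2,182.6),.19),tri(s,(376.7,194),t,(262.2,182.6)))
```

```text
[ 0  4  8 11 44] [360.25   190.0909] [0.5107 0.1329] axis deg 2.1903826238272845 [0.0452 0.0219]
[13  6 10 16 79] [375.7722 193.1646] [0.5279 0.1747] axis deg -27.47291831851802 [0.0712 0.0156]
[ 6  6 14 20 88] [260.375 185.125] [0.5248 0.174 ] axis deg 150.64753018890272 [0.0633 0.0118]
lid s 0.95 [358.6, 186.6, 388.0, 218.2] [374.4121 202.6632] 677
lid s 0.6 [253.0, 184.9, 278.9, 207.8] [266.1047 197.714 ] 430
lid s 0.53 [351.0, 197.7, 356.3, 205.6] [355.     202.5345] 58
lid t 0.95 [247.9, 174.0, 276.5, 202.4] [262.3302 187.1426] 645
lid t 0.65 [351.2, 248.2, 377.4, 273.6] [363.7023 260.7736] 561
lid t 0.58 [249.8, 230.9, 273.9, 257.7] [260.4857 241.948 ] 558
warmer s 0.6 [340.2, 214.6, 396.6, 260.9] [368.867  240.4861] 1226
warmer t 0.86 [242.3, 165.3, 289.1, 216.5] [269.146  195.0329] 1185
cork_mat s 0.73 [230.8, 219.1, 289.7, 260.7] [259.0312 239.4101] 1890
cork_mat s 0.3 [356.6, 186.7, 387.7, 216.6] [374.1549 202.4425] 678
cork_mat t 0.76 [343.1, 176.9, 392.9, 231.3] [369.7536 204.9159] 2236
gouge s 0.61 [173.5, 220.1, 198.0, 275.8] [185.2055 243.1616] 365
gouge s 0.5 [307.5, 
[... 206 characters left out ...]
, 389.7, 236.8] [370.6133 223.6907] 750
canister t 0.78 [255.3, 178.3, 278.7, 203.9] [269.3867 198.1067] 150
mat [ 0.4984 -0.1701 -0.    ] [ 0.4889 -0.175   0.    ] (array([ 0.4899, -0.1736, -0.0086]), np.float64(0.0051077845461622255))
mask mat
[ 0.5    -0.1735] 0.4958324432373047 -0.17396697402000427 0.09238217771053314
[ 0.494 -0.174] 0.4945550560951233 -0.17444057762622833 0.09168258309364319
warmer [0.5139 0.1664 0.    ] [0.5215 0.1815 0.    ] [0.5355 0.1715 0.    ]
can [0.5309 0.1769 0.05  ] [0.5194 0.1761 0.05  ]
lidorig [0.5317 0.1756 0.144 ] [0.5431 0.1733 0.144 ]
handle [0.525  0.1787 0.19  ] [0.5333 0.1698 0.19  ] (array([0.533 , 0.1724, 0.1967]), np.float64(0.007106810733305796))
```

Run:
```python
from h import *
s=cams.snapshot('scene');t=cams.snapshot('top')
C=np.array([.526,.1745]);a=np.radians(-28.5)
out=[]
for p,b in((s,(345,170,405,270)),(t,(235,155,300,220))):
    f=4 if p is s else 6
    im=cv2.resize(p['frame'][b[1]:b[3],b[0]:b[2],::-1],None,fx=f,fy=f,interpolation=0).copy()
    def pl(P,col,closed=True):
        q=np.array([(proj(p,x)+.5-[b[0],b[1]])*f for x in P]).astype(np.int32); cv2.polylines(im,[q],closed,col,1)
    for z in(.144,.1655):pl([(C[0]+.044*np.cos(k),C[1]+.044*np.sin(k),z) for k in np.linspace(0,6.28,40)],(0,255,255))
    u=np.array([np.cos(a),np.sin(a)]);v=np.array([-u[1],u[0]])
    pl([np.r_[C+i*.035*u+j*.008*v,.198] for i,j in((1,1),(1,-1),(-1,-1),(-1,1))],(0,255,0))
    out.append(im)
h=max(o.shape[0] for o in out)
out=[cv2.copyMakeBorder(o,0,h-o.shape[0],0,5,0) for o in out]
cv2.imwrite('pics/o1.png',cv2.hconcat(out))
```

```text
(no output)
```

View pics/o1.png

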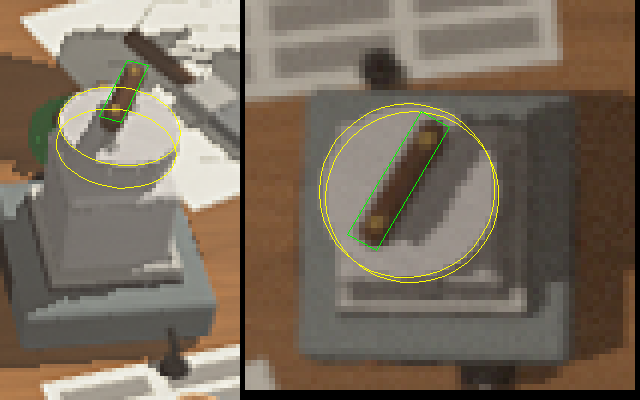

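```bash
cat >> h.py <<'E'
def go(x,y,z,yawdeg=None):
    o=robot.get_obs(); M=R.from_euler('xyz',o['ee_rot']).as_matrix()
    d=M.T@(np.array([x,y,z])-o['tool_pos'])/.025
    print('t',o['time'],'pos',np.round(o['tool_pos'],4),'rpy deg',np.round(np.degrees(o['ee_rot']),2),'w',round(o['width'],4))
    print('F',np.round(o['wrist_force'],2),'T',np.round(o['wrist_torque'],3),'q',np.round(o['joint_positions'],3))
    print('d units',np.round(d,3))
    if yawdeg is not None:
        G=R.from_euler('xyz',[np.pi,0,np.radians(yawdeg)]).as_matrix()
        print('rot units',np.round(np.degrees(R.from_matrix(M.T@G).as_rotvec())/5,3))
E
python3 -c "
from h import *
go(.526,.1745,.25,151.5)"
python3 -m inch '[{"dz":-1},{"dz":-1,"dx":-0.5,"dy":-0.25},{"dx":-1,"dy":-0.5},{"dx":-1,"dy":-0.5},{"dx":-1,"dy":-0.5},{"dx":-1,"dy":-0.5},{"dx":-1,"dy":-0.5},{"dx":-1,"dy":-0.5},{"dx":-1,"dy":-0.5},{"dx":-1,"dy":-0.5},{"dx":-1,"dy":-0.5}]'
python3 -c "
from h import *
go(.526,.1745,.25,151.5)"
```

```text
t 1.5 pos [0.1755 0.5213 0.2195] rpy deg [180.     0.   161.39] w 0.0941
F [ 0.74 -0.1  -0.08] T [0.004 0.022 0.036] q [ 1.143  0.087  1.371 -0.     1.684 -0.103]
d units [-17.712  -8.671  -1.22 ]
rot units [1.000e-03 0.000e+00 1.978e+00]
t 1.5 pos [0.1755 0.5213 0.2195] rpy deg [180.     0.   161.39] w 0.0941
F [ 0.74 -0.1  -0.08] T [0.004 0.022 0.036] q [ 1.143  0.087  1.371 -0.     1.684 -0.103]
d units [-17.712  -8.671  -1.22 ]
rot units [1.000e-03 0.000e+00 1.978e+00]invalid input at $[0]: expected keys grip, dx, dy, dz, rx, ry, rz
```

```bash
python3 -m inch '[{"grip":1,"dx":0,"dy":0,"dz":-1,"rx":0,"ry":0,"rz":0},{"grip":1,"dx":-0.5,"dy":-0.25,"dz":-1,"rx":0,"ry":0,"rz":0},{"grip":1,"dx":-1,"dy":-0.5,"dz":0,"rx":0,"ry":0,"rz":0},{"grip":1,"dx":-1,"dy":-0.5,"dz":0,"rx":0,"ry":0,"rz":0},{"grip":1,"dx":-1,"dy":-0.5,"dz":0,"rx":0,"ry":0,"rz":0},{"grip":1,"dx":-1,"dy":-0.5,"dz":0,"rx":0,"ry":0,"rz":0},{"grip":1,"dx":-1,"dy":-0.5,"dz":0,"rx":0,"ry":0,"rz":0},{"grip":1,"dx":-1,"dy":-0.5,"dz":0,"rx":0,"ry":0,"rz":0},{"grip":1,"dx":-1,"dy":-0.5,"dz":0,"rx":0,"ry":0,"rz":0},{"grip":1,"dx":-1,"dy":-0.5,"dz":0,"rx":0,"ry":0,"rz":0},{"grip":1,"dx":-1,"dy":-0.5,"dz":0,"rx":0,"ry":0,"rz":0}]'
python3 -c "
from h import *
go(.526,.1745,.25,151.5)"
```

```text
time: 2.88
tool_pos: [0.3674, 0.3286, 0.2715]
ee_rot: [3.14, 0.001, 2.821]
wrist_force: [0.1, 0.1, 0.7]
width: 0.0941
t 2.875 pos [0.3674 0.3286 0.2715] rpy deg [1.7992e+02 7.0000e-02 1.6166e+02] w 0.0941
F [0.11 0.08 0.71] T [-0.002  0.014 -0.034] q [ 0.615 -0.046  1.405 -0.     1.782 -0.636]
d units [-7.962 -3.856  0.864]
rot units [0.017 0.013 2.032]
```

```bash
python3 -m inch '[{"grip":1,"dx":-1,"dy":-0.5,"dz":0,"rx":0,"ry":0,"rz":0},{"grip":1,"dx":-1,"dy":-0.5,"dz":0,"rx":0,"ry":0,"rz":0},{"grip":1,"dx":-1,"dy":-0.5,"dz":0,"rx":0,"ry":0,"rz":0},{"grip":1,"dx":-1,"dy":-0.5,"dz":0,"rx":0,"ry":0,"rz":0},{"grip":1,"dx":-1,"dy":-0.5,"dz":0,"rx":0,"ry":0,"rz":0},{"grip":1,"dx":-1,"dy":-0.5,"dz":0,"rx":0,"ry":0,"rz":0},{"grip":1,"dx":-1,"dy":-0.5,"dz":0,"rx":0,"ry":0,"rz":0},{"grip":1,"dx":-0.5,"dy":-0.25,"dz":0,"rx":0,"ry":0,"rz":1},{"grip":1,"dx":0,"dy":0,"dz":0,"rx":0,"ry":0,"rz":1},{"grip":1,"dx":0,"dy":0,"dz":0,"rx":0,"ry":0,"rz":0}]'
python3 -c "
from h import *
go(.526,.1745,.25,151.5)
s=cams.snapshot('scene');t=cams.snapshot('top');save(s,'s1');save(t,'t1')"
```

```text
time: 4.12
tool_pos: [0.5219, 0.1732, 0.2716]
ee_rot: [3.139, 0.001, 2.639]
wrist_force: [-0.3, -0.6, -0.6]
width: 0.094
t 4.125 pos [0.5219 0.1732 0.2716] rpy deg [1.7986e+02 8.0000e-02 1.5118e+02] w 0.094
F [-0.28 -0.59 -0.55] T [ 0.005  0.002 -0.046] q [ 2.170e-01  8.100e-02  1.275e+00  1.000e-03  1.783e+00 -8.510e-01]
d units [-0.118  0.123  0.863]
rot units [ 0.028  0.015 -0.063]
```

```bash
python3 -m inch '[{"grip":1,"dx":-0.12,"dy":0.12,"dz":0.9,"rx":0.03,"ry":0,"rz":-0.06},{"grip":0.5,"dx":0,"dy":0,"dz":0.9,"rx":0,"ry":0,"rz":0},{"grip":0.5,"dx":0,"dy":0,"dz":0.8,"rx":0,"ry":0,"rz":0},{"grip":0.5,"dx":0,"dy":0,"dz":0.8,"rx":0,"ry":0,"rz":0},{"grip":0.5,"dx":0,"dy":0,"dz":0,"rx":0,"ry":0,"rz":0}]'
python3 -c "
from h import *
go(.526,.1745,.185,151.5)
s=cams.snapshot('scene');t=cams.snapshot('top');save(s,'s2');save(t,'t2')
a=[cv2.resize(p['frame'][b[1]:b[3],b[0]:b[2],::-1],None,fx=4,fy=4) for p,b in((s,(330,120,430,250)),(t,(220,120,320,250)))]
cv2.imwrite('pics/z2.png',cv2.hconcat(a))"
```

```text
time: 4.85
tool_pos: [0.5256, 0.1762, 0.1856]
ee_rot: [3.14, 0.003, 2.653]
wrist_force: [-0.2, 0.1, 1.0]
width: 0.0575
t 4.85 pos [0.5256 0.1762 0.1856] rpy deg [179.9    0.2  152.03] w 0.0575
F [-0.18  0.08  1.01] T [-0.029  0.004 -0.014] q [ 2.220e-01  1.030e-01  1.420e+00 -1.000e-03  1.614e+00 -8.610e-01]
d units [-0.048 -0.053  0.025]
rot units [0.02  0.039 0.105]
```

View pics/z2.png

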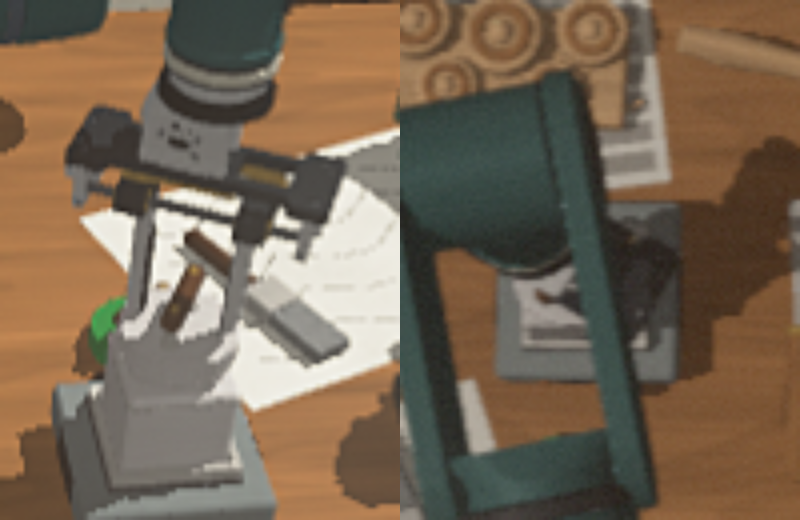

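```bash
python3 -m inch '[{"grip":0.35,"dx":-0.05,"dy":-0.05,"dz":0.02,"rx":0.02,"ry":0.04,"rz":0.1},{"grip":0.25,"dx":0,"dy":0,"dz":0,"rx":0,"ry":0,"rz":0},{"grip":0.1,"dx":0,"dy":0,"dz":0,"rx":0,"ry":0,"rz":0},{"grip":0.1,"dx":0,"dy":0,"dz":0,"rx":0,"ry":0,"rz":0},{"grip":0.1,"dx":0,"dy":0,"dz":0,"rx":0,"ry":0,"rz":0}]'
python3 -c "
from h import *
go(.526,.1745,.185,151.5)"
```

```text
time: 5.58
tool_pos: [0.5288, 0.175, 0.1909]
ee_rot: [3.135, 0.007, 2.644]
wrist_force: [-0.4, -0.9, 0.3]
width: 0.016
t 5.575 pos [0.5288 0.175  0.1909] rpy deg [179.63   0.42 151.49] w 0.016
F [-0.36 -0.89  0.3 ] T [-0.034 -0.016  0.024] q [ 0.218  0.103  1.41   0.     1.619 -0.856]
d units [ 0.093 -0.072  0.236]
rot units [ 0.074  0.084 -0.001]
```

```bash
python3 -c "
from h import *
s=cams.snapshot('scene');t=cams.snapshot('top');save(s,'s3')
o=robot.get_obs();print(o['tool_pos'],o['joint_positions'])
a=[cv2.resize(p['frame'][b[1]:b[3],b[0]:b[2],::-1],None,fx=8,fy=8,interpolation=2) for p,b in((s,(345,175,405,240)),)]
o=cv2.imread('pics/s0.png')[175:240,345:405]; a.append(cv2.resize(o,None,fx=6.6,fy=8))
cv2.imwrite('pics/z3.png',cv2.resize(cv2.hconcat(a),(800,520)))
o=robot.get_obs();print(o['tool_pos'],o['joint_positions'])"
```

```text
[0.52883425 0.17498535 0.19093673] [ 2.17745254e-01  1.02755085e-01  1.41027446e+00  2.99366266e-05
  1.61872241e+00 -8.55651260e-01]
[0.52883425 0.17498535 0.19093673] [ 2.17745254e-01  1.02755085e-01  1.41027446e+00  2.99366266e-05
  1.61872241e+00 -8.55651260e-01]
```

View pics/z3.png

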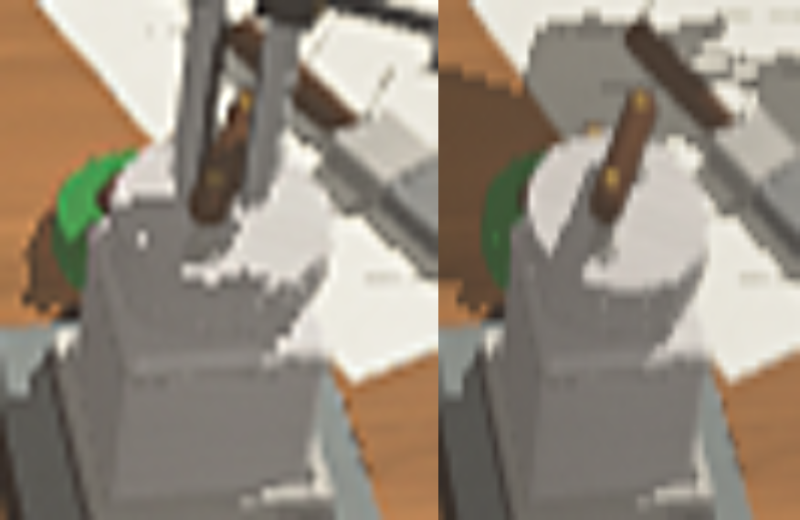

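```bash
python3 -m inch '[{"grip":0.3,"dx":0,"dy":0,"dz":0,"rx":0,"ry":0,"rz":0},{"grip":0.3,"dx":0.08,"dy":-0.07,"dz":0.2,"rx":0.07,"ry":0.08,"rz":0}]'
python3 -m inch '[{"grip":0.3,"dx":0,"dy":0,"dz":0,"rx":0,"ry":0,"rz":0}]'
python3 -c "
from h import *
go(.526,.1745,.185,151.5)"
```

```text
time: 5.92
tool_pos: [0.5265, 0.1745, 0.1863]
ee_rot: [3.141, 0.001, 2.644]
wrist_force: [-0.3, 0.1, 0.9]
width: 0.0276
time: 6.05
tool_pos: [0.5261, 0.1745, 0.1855]
ee_rot: [3.142, -0.0, 2.644]
wrist_force: [-0.8, -0.8, 0.5]
width: 0.0282
t 6.05 pos [0.5261 0.1745 0.1855] rpy deg [ 1.8000e+02 -1.0000e-02  1.5151e+02] w 0.0282
F [-0.76 -0.77  0.53] T [-0.068  0.006  0.018] q [ 0.218  0.106  1.418  0.     1.618 -0.856]
d units [ 0.003 -0.002  0.021]
rot units [ 0.001 -0.003  0.001]
```

```bash
python3 -m inch '[{"grip":0.1,"dx":0,"dy":0,"dz":0.02,"rx":0,"ry":0,"rz":0}]'
python3 -m inch '[{"grip":0.1,"dx":0,"dy":0,"dz":0,"rx":0,"ry":0,"rz":0}]'
python3 -m inch '[{"grip":0.1,"dx":0,"dy":0,"dz":0,"rx":0,"ry":0,"rz":0}]'
python3 -c "
from h import *
go(.526,.1745,.185,151.5)"
```

```text
time: 6.18
tool_pos: [0.5261, 0.1745, 0.185]
ee_rot: [3.141, -0.0, 2.644]
wrist_force: [-1.2, 0.1, 0.6]
width: 0.0212
time: 6.3
tool_pos: [0.5261, 0.1746, 0.1849]
ee_rot: [3.141, -0.0, 2.644]
wrist_force: [-0.3, 1.4, 0.5]
width: 0.0159
time: 6.42
tool_pos: [0.5261, 0.1746, 0.1848]
ee_rot: [3.141, -0.0, 2.644]
wrist_force: [-0.4, 0.3, -0.9]
width: 0.0158
t 6.425 pos [0.5261 0.1746 0.1848] rpy deg [ 1.7999e+02 -2.0000e-02  1.5151e+02] w 0.0158
F [-0.35  0.3  -0.85] T [-0.063 -0.033  0.008] q [ 0.218  0.106  1.419  0.     1.617 -0.856]
d units [ 0.001 -0.008 -0.007]
rot units [ 0.003 -0.004  0.003]
```

```bash
python3 -m inch '[{"grip":0.1,"dx":0,"dy":0,"dz":0,"rx":0,"ry":0,"rz":-1},{"grip":0.1,"dx":0,"dy":0,"dz":0,"rx":0,"ry":0,"rz":-1}]'
python3 -c "
from h import *
go(.526,.1745,.185,151.5)"
python3 -m inch '[{"grip":0.1,"dx":0,"dy":0,"dz":0,"rx":0,"ry":0,"rz":-1},{"grip":0.1,"dx":0,"dy":0,"dz":0,"rx":0,"ry":0,"rz":-1}]'
python3 -c "
from h import *
go(.526,.1745,.185,180)"
```

```text
time: 6.68
tool_pos: [0.5258, 0.1743, 0.1848]
ee_rot: [-3.141, -0.001, 2.824]
wrist_force: [-0.2, 0.5, -0.2]
width: 0.0156
t 6.675 pos [0.5258 0.1743 0.1848] rpy deg [-1.7996e+02 -4.0000e-02  1.6181e+02] w 0.0156
F [-0.22  0.55 -0.19] T [-0.031  0.037  0.011] q [ 0.218  0.106  1.419 -0.     1.618 -1.035]
d units [-0.004  0.008 -0.006]
rot units [-0.008 -0.008  2.061]
time: 6.92
tool_pos: [0.5257, 0.1737, 0.1848]
ee_rot: [-3.14, -0.001, 3.004]
wrist_force: [-0.2, -1.0, -0.4]
width: 0.0159
t 6.925 pos [0.5257 0.1737 0.1848] rpy deg [-1.7989e+02 -6.0000e-02  1.7212e+02] w 0.0159
F [-0.22 -0.95 -0.44] T [-0.222 -0.002  0.007] q [ 2.180e-01  1.060e-01  1.419e+00 -1.000e-03  1.618e+00 -1.216e+00]
d units [-0.009  0.032 -0.007]
rot units [-0.021 -0.014 -1.576]
```

```bash
cat > chk.py <<'E'
from h import *
import sys
def chk(n):
    s=cams.snapshot('scene');save(s,'s'+n)
    b=(345,165,405,245)
    a=[cv2.resize(f[b[1]:b[3],b[0]:b[2],::-1],None,fx=7,fy=7,interpolation=2) for f in(s['frame'],cv2.imread('pics/s0.png')[:,:,::-1])]
    cv2.imwrite('pics/z%s.png'%n,cv2.resize(cv2.hconcat(a),(800,533)))
    m=spotter.regions_of(s,'lid')
    for d in m[:2]: print(d['score'],d['extent'],np.argwhere(d['pixels']).mean(0)[::-1])
    print([(d['pixel'],d['score']) for d in spotter.place_of(s,'lid_handle')[:2]])
    go(.526,.1745,.185,float(sys.argv[2]) if len(sys.argv)>2 else 180)
chk(sys.argv[1])
E
python3 -m inch '[{"grip":0.3,"dx":0,"dy":0.03,"dz":0,"rx":-0.02,"ry":-0.01,"rz":0},{"grip":0.3,"dx":0,"dy":0,"dz":0,"rx":0,"ry":0,"rz":0}]'
python3 chk.py 4
```

```text
time: 7.18
tool_pos: [0.5258, 0.1745, 0.185]
ee_rot: [3.142, -0.0, 3.002]
wrist_force: [-1.1, 0.6, -0.1]
width: 0.028
0.69 [361.9, 186.5, 391.0, 214.5] [373.79201331 203.02995008]
0.58 [254.0, 185.4, 276.5, 206.4] [265.71261682 198.17757009]
[([377.4, 193.9], 0.97), ([265.4, 190.4], 0.85)]
t 7.325 pos [0.5258 0.1745 0.1849] rpy deg [-180.     -0.    172.03] w 0.0281
F [-0.41  0.07 -0.54] T [ 0.006 -0.021 -0.026] q [ 0.218  0.105  1.419 -0.     1.617 -1.214]
d units [-0.007  0.002 -0.002]
rot units [-0.000e+00 -1.000e-03 -1.594e+00]
```

View pics/z4.png

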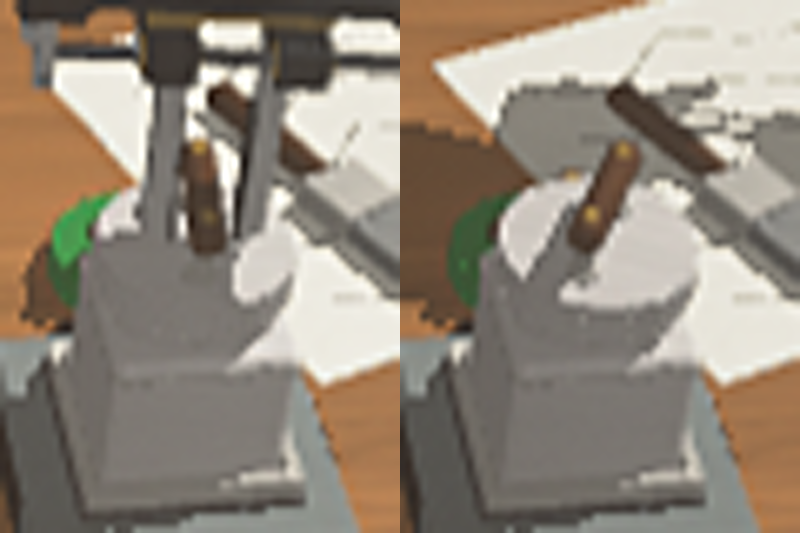

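```bash
python3 -m inch '[{"grip":0.1,"dx":0,"dy":0,"dz":0,"rx":0,"ry":0,"rz":0},{"grip":0.1,"dx":0,"dy":0,"dz":0,"rx":0,"ry":0,"rz":0},{"grip":0.1,"dx":0,"dy":0,"dz":0,"rx":0,"ry":0,"rz":-1},{"grip":0.1,"dx":0,"dy":0,"dz":0,"rx":0,"ry":0,"rz":-1},{"grip":0.1,"dx":0,"dy":0,"dz":0,"rx":0,"ry":0,"rz":-1}]'
python3 -c "
from h import *
go(.526,.1745,.185,180)"
python3 -m inch '[{"grip":0.3,"dx":0,"dy":0,"dz":0,"rx":0,"ry":0,"rz":0},{"grip":0.3,"dx":0,"dy":0,"dz":0,"rx":0,"ry":0,"rz":0}]'
python3 chk.py 5
```

```text
time: 7.95
tool_pos: [0.5261, 0.1745, 0.1849]
ee_rot: [3.141, 0.001, -3.012]
wrist_force: [0.6, 0.1, -0.9]
width: 0.0158
t 7.95 pos [0.5261 0.1745 0.1849] rpy deg [ 1.7999e+02  3.0000e-02 -1.7257e+02] w 0.0158
F [ 0.63  0.12 -0.86] T [ 0.035 -0.007  0.02 ] q [ 0.218  0.106  1.419  0.     1.616 -1.483]
d units [ 0.005  0.    -0.005]
rot units [0.002 0.006 1.487]
time: 8.2
tool_pos: [0.5261, 0.1746, 0.1848]
ee_rot: [3.141, 0.0, -3.014]
wrist_force: [0.8, -0.1, -0.3]
width: 0.0278
0.94 [360.2, 190.5, 390.1, 214.9] [373.98619329 203.8974359 ]
0.56 [253.5, 184.8, 277.2, 206.9] [265.91982183 197.71937639]
[([379.6, 193.8], 0.92), ([267.2, 190.3], 0.92)]
t 8.35 pos [0.5261 0.1746 0.1849] rpy deg [ 1.7998e+02  3.0000e-02 -1.7266e+02] w 0.0282
F [-0.33 -0.58 -0.24] T [-0.002  0.033  0.007] q [ 0.218  0.106  1.419  0.     1.616 -1.481]
d units [ 0.004 -0.001 -0.005]
rot units [0.003 0.006 1.468]
```

View pics/z5.png

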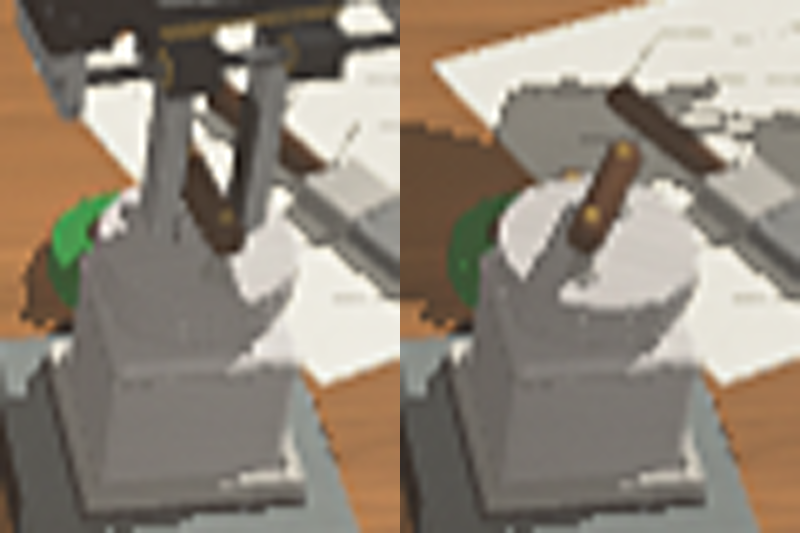

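```bash
python3 -m inch '[{"grip":0.1,"dx":0,"dy":0,"dz":0,"rx":0,"ry":0,"rz":0},{"grip":0.1,"dx":0,"dy":0,"dz":0,"rx":0,"ry":0,"rz":0},{"grip":0.1,"dx":0,"dy":0,"dz":0,"rx":0,"ry":0,"rz":-1},{"grip":0.1,"dx":0,"dy":0,"dz":0,"rx":0,"ry":0,"rz":-1},{"grip":0.1,"dx":0,"dy":0,"dz":0,"rx":0,"ry":0,"rz":-1}]'
python3 -c "
from h import *
go(.526,.1745,.185,180)"
python3 -m inch '[{"grip":0.3,"dx":0,"dy":0,"dz":0,"rx":0,"ry":0,"rz":0},{"grip":0.3,"dx":0,"dy":0,"dz":0,"rx":0,"ry":0,"rz":0}]'
python3 chk.py 6
```

```text
time: 8.98
tool_pos: [0.5255, 0.1744, 0.1837]
ee_rot: [3.141, -0.002, -2.745]
wrist_force: [-0.5, 0.2, -1.4]
width: 0.0161
t 8.975 pos [0.5255 0.1744 0.1837] rpy deg [ 1.7998e+02 -1.0000e-01 -1.5725e+02] w 0.0161
F [-0.48  0.2  -1.36] T [ 0.051  0.042 -0.016] q [ 0.218  0.106  1.421  0.     1.616 -1.75 ]
d units [-0.019 -0.003 -0.053]
rot units [ 1.00e-03 -2.00e-02  4.55e+00]
time: 9.22
tool_pos: [0.5255, 0.1744, 0.1836]
ee_rot: [3.141, -0.002, -2.747]
wrist_force: [-0.4, -0.6, 0.7]
width: 0.0274
0.96 [359.7, 191.2, 388.9, 219.1] [373.4375     206.07857143]
0.71 [251.9, 183.2, 276.6, 210.0] [265.74720358 197.48098434]
[([266.4, 190.1], 0.82), ([377.8, 198.0], 0.63)]
t 9.375 pos [0.5255 0.1744 0.1837] rpy deg [ 1.7998e+02 -9.0000e-02 -1.5734e+02] w 0.0283
F [ 0.38 -0.94 -0.99] T [ 0.1   -0.003 -0.016] q [ 0.218  0.106  1.421  0.     1.616 -1.748]
d units [-0.019 -0.004 -0.052]
rot units [ 1.000e-03 -1.900e-02  4.532e+00]
```

View pics/z6.png

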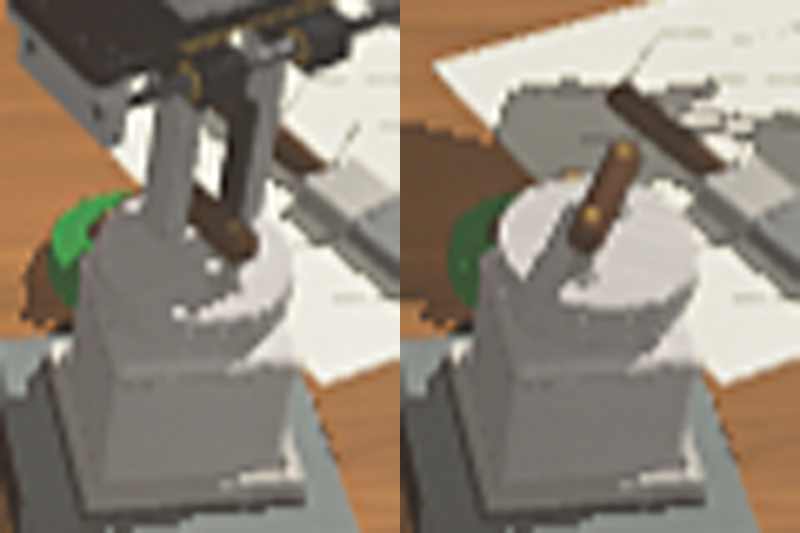

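```bash
cat > ov.py <<'E'
from h import *
import sys
def ov(n,C,yaw,zs,take=True):
    s=cams.snapshot('scene'); save(s,n); b=(345,165,405,245); f=6; out=[]
    for z,col in zs:
        im=cv2.resize(s['frame'][b[1]:b[3],b[0]:b[2],::-1],None,fx=f,fy=f,interpolation=0).copy()
        def pl(P):
            q=np.array([(proj(s,x)+.5-[b[0],b[1]])*f for x in P]).astype(np.int32); cv2.polylines(im,[q],True,col,1)
        pl([(C[0]+.044*np.cos(k),C[1]+.044*np.sin(k),z+.0215) for k in np.linspace(0,6.28,40)])
        a=np.radians(yaw);u=np.array([np.cos(a),np.sin(a)]);v=np.array([-u[1],u[0]])
        pl([np.r_[C+i*.035*u+j*.008*v,z+.054] for i,j in((1,1),(1,-1),(-1,-1),(-1,1))])
        out.append(im)
    cv2.imwrite('pics/%s_ov.png'%n,cv2.hconcat(out))
if __name__=='__main__':
    ov(sys.argv[1],np.array([.526,.1745]),float(sys.argv[2]),[(float(z),(0,0,255)) for z in sys.argv[3:5]])
E
python3 ov.py s7 202.7 .144 .136
```

```text
(no output)
```

View pics/s7_ov.png

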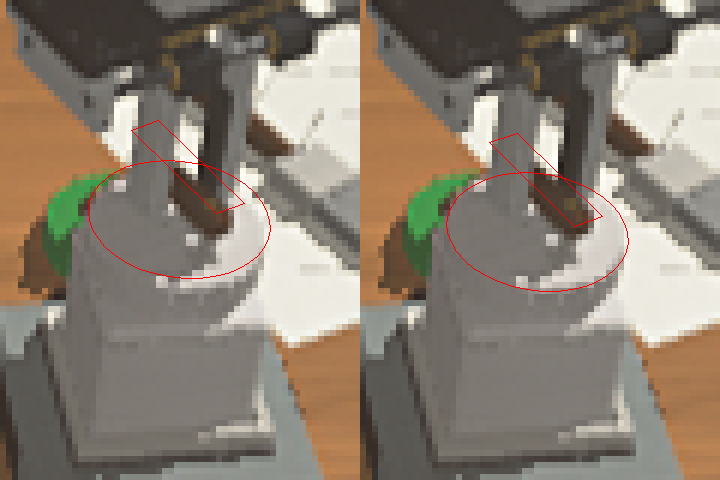

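```bash
python3 -m inch '[{"grip":0.3,"dx":-0.02,"dy":0,"dz":0.27,"rx":0,"ry":-0.02,"rz":0},{"grip":0.3,"dx":0,"dy":0,"dz":0.02,"rx":0,"ry":0,"rz":0},{"grip":0.1,"dx":0,"dy":0,"dz":0,"rx":0,"ry":0,"rz":0},{"grip":0.1,"dx":0,"dy":0,"dz":0,"rx":0,"ry":0,"rz":0},{"grip":0.1,"dx":0,"dy":0,"dz":0,"rx":0,"ry":0,"rz":0}]'
python3 -c "
from h import *
go(.526,.1745,.177,180)"
python3 -m inch '[{"grip":0.1,"dx":0,"dy":0,"dz":0.007,"rx":0,"ry":0,"rz":1},{"grip":0.1,"dx":0,"dy":0,"dz":0.007,"rx":0,"ry":0,"rz":1},{"grip":0.1,"dx":0,"dy":0,"dz":0.007,"rx":0,"ry":0,"rz":1}]'
python3 -c "
from h import *
go(.526,.1745,.177,180)"
```

```text
time: 10.05
tool_pos: [0.5259, 0.1746, 0.1757]
ee_rot: [3.141, -0.0, -2.747]
wrist_force: [-0.2, -0.3, 0.4]
width: 0.0157
t 10.05 pos [0.5259 0.1746 0.1757] rpy deg [ 1.7997e+02 -2.0000e-02 -1.5737e+02] w 0.0157
F [-0.18 -0.31  0.36] T [0.04  0.037 0.012] q [ 0.218  0.109  1.434  0.     1.599 -1.748]
d units [-0.004 -0.004 -0.052]
rot units [ 5.000e-03 -4.000e-03  4.527e+00]
time: 10.42
tool_pos: [0.5261, 0.1747, 0.1757]
ee_rot: [3.141, 0.0, -3.016]
wrist_force: [1.0, -0.4, 0.3]
width: 0.016
t 10.425 pos [0.5261 0.1747 0.1757] rpy deg [ 1.7997e+02  3.0000e-02 -1.7282e+02] w 0.016
F [ 1.02 -0.36  0.31] T [ 0.047 -0.011 -0.02 ] q [ 2.180e-01  1.090e-01  1.434e+00  1.000e-03  1.598e+00 -1.478e+00]
d units [ 0.003 -0.007 -0.052]
rot units [0.007 0.005 1.435]
```

```bash
python3 -m inch '[{"grip":0.1,"dx":0,"dy":0,"dz":0.01,"rx":0,"ry":0,"rz":1},{"grip":0.1,"dx":0,"dy":0,"dz":0.01,"rx":0,"ry":0,"rz":1},{"grip":0.1,"dx":0,"dy":0,"dz":0.01,"rx":0,"ry":0,"rz":1}]'
python3 -c "
from h import *
go(.526,.1745,.175,180)"
python3 -m inch '[{"grip":0.1,"dx":0,"dy":0,"dz":0.01,"rx":0,"ry":0,"rz":1},{"grip":0.1,"dx":0,"dy":0,"dz":0.01,"rx":0,"ry":0,"rz":1}]'
python3 -c "
from h import *
go(.526,.1745,.175,180)"
```

```text
time: 10.8
tool_pos: [0.5263, 0.1747, 0.1757]
ee_rot: [3.141, 0.001, 2.996]
wrist_force: [-0.7, -0.3, 0.6]
width: 0.0158
t 10.8 pos [0.5263 0.1747 0.1757] rpy deg [1.7994e+02 8.0000e-02 1.7168e+02] w 0.0158
F [-0.69 -0.34  0.55] T [0.006 0.016 0.004] q [ 0.218  0.109  1.434  0.     1.597 -1.208]
d units [ 0.011 -0.012  0.026]
rot units [ 0.01   0.016 -1.664]
time: 11.05
tool_pos: [0.5261, 0.1747, 0.1751]
ee_rot: [3.141, 0.001, 2.816]
wrist_force: [0.4, -0.3, -0.9]
width: 0.0161
t 11.05 pos [0.5261 0.1747 0.1751] rpy deg [1.7995e+02 4.0000e-02 1.6135e+02] w 0.0161
F [ 0.36 -0.28 -0.94] T [ 0.001  0.039 -0.007] q [ 0.218  0.109  1.435  0.     1.597 -1.027]
d units [ 0.003 -0.008  0.004]
rot units [ 0.008  0.01  -3.731]
```

```bash
python3 -m inch '[{"grip":0.1,"dx":0,"dy":0,"dz":0.01,"rx":0,"ry":0,"rz":1},{"grip":0.1,"dx":0,"dy":0,"dz":0.01,"rx":0,"ry":0,"rz":1}]'
python3 -c "
from h import *
go(.526,.1745,.175,150)"
python3 -m inch '[{"grip":0.1,"dx":0,"dy":0,"dz":0.01,"rx":0,"ry":0,"rz":1},{"grip":0.1,"dx":0,"dy":0,"dz":0.01,"rx":0,"ry":0,"rz":1}]'
python3 -c "
from h import *
go(.526,.1745,.175,150)"
```

```text
time: 11.3
tool_pos: [0.526, 0.1747, 0.1745]
ee_rot: [3.141, 0.0, 2.636]
wrist_force: [-0.2, 0.8, -1.0]
width: 0.0156
t 11.3 pos [0.526  0.1747 0.1745] rpy deg [1.7995e+02 1.0000e-02 1.5101e+02] w 0.0156
F [-0.18  0.8  -1.  ] T [ 0.032  0.032 -0.005] q [ 2.180e-01  1.090e-01  1.436e+00  1.000e-03  1.596e+00 -8.470e-01]
d units [-0.006 -0.007 -0.02 ]
rot units [0.009 0.001 0.202]
time: 11.55
tool_pos: [0.5258, 0.1749, 0.1739]
ee_rot: [3.141, -0.001, 2.455]
wrist_force: [-0.2, -0.0, -0.7]
width: 0.016
t 11.55 pos [0.5258 0.1749 0.1739] rpy deg [ 1.7995e+02 -3.0000e-02  1.4068e+02] w 0.016
F [-0.18 -0.03 -0.71] T [ 0.015 -0.045  0.038] q [ 2.180e-01  1.090e-01  1.437e+00  1.000e-03  1.595e+00 -6.660e-01]
d units [-0.015 -0.008 -0.045]
rot units [ 0.01  -0.005 -1.864]
```

```bash
for i in 1; do python3 -m inch '[{"grip":0.1,"dx":0,"dy":0,"dz":0.005,"rx":0,"ry":0,"rz":0.7}]'; python3 -c "
from h import *
go(.526,.1745,.174,140)"; done
python3 -m inch '[{"grip":0.1,"dx":0,"dy":0,"dz":0.005,"rx":0,"ry":0,"rz":0.7}]'; python3 -c "
from h import *
go(.526,.1745,.174,140)"
python3 -m inch '[{"grip":0.1,"dx":0,"dy":0,"dz":0.005,"rx":0,"ry":0,"rz":0.7}]'; python3 -c "
from h import *
go(.526,.1745,.174,140)"
```

```text
time: 11.68
tool_pos: [0.5258, 0.175, 0.1737]
ee_rot: [3.141, -0.001, 2.392]
wrist_force: [0.2, -0.9, -0.7]
width: 0.0162
t 11.675 pos [0.5258 0.175  0.1737] rpy deg [ 1.7995e+02 -4.0000e-02  1.3706e+02] w 0.0162
F [ 0.19 -0.94 -0.7 ] T [ 0.02  -0.028  0.028] q [ 2.180e-01  1.090e-01  1.437e+00  1.000e-03  1.595e+00 -6.030e-01]
d units [-0.019 -0.009 -0.012]
rot units [ 0.01  -0.008 -0.588]
time: 11.8
tool_pos: [0.5258, 0.1751, 0.1734]
ee_rot: [3.141, -0.001, 2.329]
wrist_force: [0.7, 0.0, -0.1]
width: 0.0158
t 11.8 pos [0.5258 0.1751 0.1734] rpy deg [ 1.7995e+02 -6.0000e-02  1.3344e+02] w 0.0158
F [ 0.73  0.02 -0.07] T [ 0.009  0.009 -0.029] q [ 2.180e-01  1.100e-01  1.438e+00  1.000e-03  1.594e+00 -5.400e-01]
d units [-0.023 -0.01  -0.022]
rot units [ 0.011 -0.011 -1.312]
time: 11.92
tool_pos: [0.5258, 0.1752, 0.1732]
ee_rot: [3.141, -0.001, 2.266]
wrist_force: [0.7, 0.0, -0.5]
width: 0.0159
t 11.925 pos [0.5258 0.1752 0.1732] rpy deg [ 1.7995e+02 -7.0000e-02  1.2982e+02] w 0.0159
F [ 0.7   0.02 -0.52] T [ 0.007 -0.065  0.001] q [ 2.180e-01  1.100e-01  1.438e+00  1.000e-03  1.594e+00 -4.770e-01]
d units [-0.026 -0.01  -0.031]
rot units [ 0.011 -0.013 -2.035]
```

```bash
python3 -m inch '[{"grip":0.1,"dx":0,"dy":0,"dz":0.003,"rx":0,"ry":0,"rz":0.7}]'; python3 -c "
from h import *
go(.526,.1745,.174,140)"
python3 -m inch '[{"grip":0.1,"dx":0,"dy":0,"dz":0.003,"rx":0,"ry":0,"rz":0.7}]'; python3 -c "
from h import *
go(.526,.1745,.174,140)"
```

```text
time: 12.05
tool_pos: [0.5258, 0.1753, 0.1731]
ee_rot: [3.141, -0.001, 2.203]
wrist_force: [-0.4, 0.8, -1.0]
width: 0.0156
t 12.05 pos [0.5258 0.1753 0.1731] rpy deg [ 1.7995e+02 -8.0000e-02  1.2621e+02] w 0.0156
F [-0.44  0.77 -1.04] T [ 0.01  -0.049  0.002] q [ 0.219  0.11   1.438  0.002  1.594 -0.413]
d units [-0.03  -0.011 -0.038]
rot units [ 0.012 -0.014 -2.757]
time: 12.18
tool_pos: [0.5258, 0.1753, 0.1729]
ee_rot: [3.141, -0.001, 2.14]
wrist_force: [0.7, -0.0, -1.1]
width: 0.0156
t 12.175 pos [0.5258 0.1753 0.1729] rpy deg [ 1.7995e+02 -8.0000e-02  1.2259e+02] w 0.0156
F [ 0.67 -0.02 -1.06] T [-0.131  0.034  0.021] q [ 0.219  0.11   1.438  0.002  1.593 -0.35 ]
d units [-0.03  -0.011 -0.044]
rot units [ 0.012 -0.014 -3.481]
```

```bash
python3 -m inch '[{"grip":0.1,"dx":-0.01,"dy":0,"dz":0.001,"rx":0,"ry":0,"rz":0.7}]'; python3 -c "
from h import *
go(.526,.1745,.174,140)"
python3 -m inch '[{"grip":0.1,"dx":-0.01,"dy":0,"dz":0.001,"rx":0,"ry":0,"rz":0.7}]'; python3 -c "
from h import *
go(.526,.1745,.174,140)"
```

```text
time: 12.3
tool_pos: [0.5257, 0.1746, 0.1727]
ee_rot: [-3.141, -0.001, 2.077]
wrist_force: [-0.2, -0.2, 0.7]
width: 0.0157
t 12.3 pos [0.5257 0.1746 0.1727] rpy deg [-1.7998e+02 -5.0000e-02  1.1898e+02] w 0.0157
F [-0.19 -0.18  0.65] T [-0.158  0.139  0.124] q [ 2.180e-01  1.100e-01  1.438e+00  1.000e-03  1.594e+00 -2.880e-01]
d units [-0.01   0.006 -0.051]
rot units [-3.000e-03 -1.000e-02 -4.203e+00]
time: 12.42
tool_pos: [0.5258, 0.1742, 0.1727]
ee_rot: [-3.141, -0.0, 2.014]
wrist_force: [1.4, -0.3, 0.5]
width: 0.0159
t 12.425 pos [0.5258 0.1742 0.1727] rpy deg [-1.7995e+02 -2.0000e-02  1.1541e+02] w 0.0159
F [ 1.38 -0.31  0.52] T [-0.224 -0.065  0.45 ] q [ 0.217  0.11   1.438  0.     1.594 -0.226]
d units [ 0.008  0.013 -0.053]
rot units [-0.01  -0.006 -4.919]
```

```bash
python3 -m inch '[{"grip":0.1,"dx":0,"dy":0,"dz":0,"rx":0,"ry":0,"rz":0.3}]'; python3 -c "
from h import *
go(.526,.1745,.174,140)"
```

```text
time: 12.55
tool_pos: [0.5259, 0.1741, 0.1727]
ee_rot: [-3.141, 0.0, 1.988]
wrist_force: [0.2, -0.7, -0.2]
width: 0.0161
t 12.55 pos [0.5259 0.1741 0.1727] rpy deg [-1.7995e+02  1.0000e-02  1.1393e+02] w 0.0161
F [ 0.17 -0.66 -0.22] T [-0.151 -0.08   0.682] q [ 0.217  0.11   1.438 -0.     1.594 -0.2  ]
d units [ 0.013  0.011 -0.051]
rot units [-1.000e-02 -1.000e-03 -5.214e+00]
```

```bash
python3 -m inch '[{"grip":0.1,"dx":0,"dy":0,"dz":0,"rx":0,"ry":0,"rz":0.3}]'; python3 -c "
from h import *
go(.526,.1745,.174,140)"
```

```text
time: 12.68
tool_pos: [0.5259, 0.1741, 0.1727]
ee_rot: [-3.141, 0.0, 1.963]
wrist_force: [0.4, 0.4, -0.2]
width: 0.0162
t 12.675 pos [0.5259 0.1741 0.1727] rpy deg [-1.7995e+02  2.0000e-02  1.1244e+02] w 0.0162
F [ 0.43  0.41 -0.2 ] T [-0.206 -0.024  0.776] q [ 2.180e-01  1.100e-01  1.438e+00 -1.000e-03  1.594e+00 -1.740e-01]
d units [ 0.015  0.009 -0.051]
rot units [-1.000e-02  2.000e-03 -5.511e+00]
```

```bash
python3 -m inch '[{"grip":0.3,"dx":0,"dy":0,"dz":0,"rx":0,"ry":0,"rz":0},{"grip":0.3,"dx":0,"dy":0,"dz":0,"rx":0,"ry":0,"rz":0}]'; python3 -c "
from h import *
go(.526,.1745,.173,115)"; python3 ov.py s8 114 .133 .136
```

```text
time: 12.92
tool_pos: [0.526, 0.1743, 0.1729]
ee_rot: [-3.141, -0.0, 1.961]
wrist_force: [-0.5, -0.3, 0.6]
width: 0.0277
t 12.925 pos [0.526  0.1743 0.1729] rpy deg [-179.98   -0.    112.37] w 0.0277
F [-0.53 -0.28  0.56] T [-0.064  0.055 -0.04 ] q [ 0.218  0.11   1.438  0.     1.594 -0.173]
d units [ 0.008  0.005 -0.003]
rot units [-0.004 -0.001 -0.526]
```

View pics/s8_ov.png

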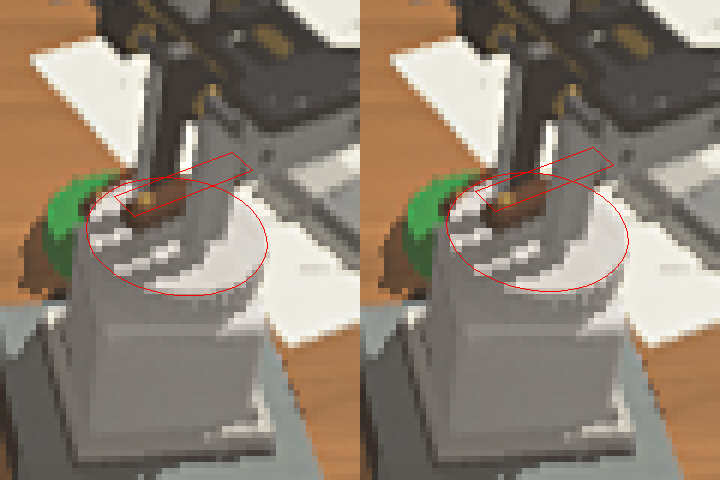

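Run:
```python
from h import *
im0=cv2.imread('pics/s8.png'); 
s=cams.snapshot('scene'); b=(345,165,405,245); f=4; out=[]
for yaw in(116,119,122):
    im=cv2.resize(im0[b[1]:b[3],b[0]:b[2]],None,fx=f,fy=f,interpolation=0).copy()
    C=np.array([.526,.1745]);a=np.radians(yaw);u=np.array([np.cos(a),np.sin(a)]);v=np.array([-u[1],u[0]])
    for z in(.187,.171):
        q=np.array([(proj(s,np.r_[C+i*.035*u+j*.008*v,z])+.5-[b[0],b[1]])*f for i,j in((1,1),(1,-1),(-1,-1),(-1,1))]).astype(np.int32); cv2.polylines(im,[q],True,(0,0,255),1)
    out.append(im[60:260])
cv2.imwrite('pics/y8.png',cv2.hconcat(out))
```

```text
(no output)
```

View pics/y8.png

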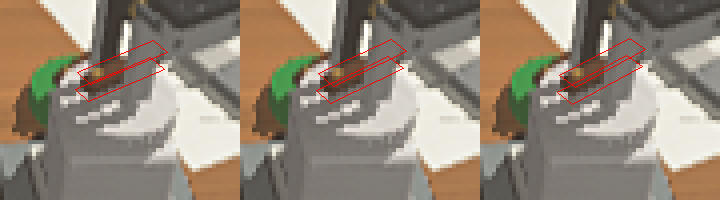

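```bash
python3 -m inch '[{"grip":0.3,"dx":0,"dy":0,"dz":0,"rx":0,"ry":0,"rz":-0.9},{"grip":0.1,"dx":0,"dy":0,"dz":0,"rx":0,"ry":0,"rz":0},{"grip":0.1,"dx":0,"dy":0,"dz":0,"rx":0,"ry":0,"rz":0},{"grip":0.1,"dx":0,"dy":0,"dz":0,"rx":0,"ry":0,"rz":0}]'; python3 -c "
from h import *
go(.526,.1745,.173,118)"
python3 -m inch '[{"grip":0.1,"dx":0,"dy":0,"dz":0,"rx":0,"ry":0,"rz":0.3}]'; python3 -c "
from h import *
go(.526,.1745,.173,118)"
python3 -m inch '[{"grip":0.1,"dx":0,"dy":0,"dz":0,"rx":0,"ry":0,"rz":0.3}]'; python3 -c "
from h import *
go(.526,.1745,.173,118)"
```

```text
time: 13.52
tool_pos: [0.526, 0.1741, 0.1731]
ee_rot: [-3.141, 0.0, 2.04]
wrist_force: [-0.3, -1.0, 1.2]
width: 0.0156
t 13.525 pos [0.526  0.1741 0.1731] rpy deg [-1.7997e+02  1.0000e-02  1.1686e+02] w 0.0156
F [-0.34 -1.04  1.19] T [-0.09  -0.006  0.198] q [ 0.217  0.11   1.438 -0.     1.594 -0.251]
d units [0.015 0.009 0.004]
rot units [-0.005  0.002 -0.227]
time: 13.65
tool_pos: [0.526, 0.1741, 0.1731]
ee_rot: [-3.141, 0.0, 2.012]
wrist_force: [-0.4, -0.7, -0.3]
width: 0.0159
t 13.65 pos [0.526  0.1741 0.1731] rpy deg [-1.7998e+02  1.0000e-02  1.1530e+02] w 0.0159
F [-0.37 -0.73 -0.31] T [-0.15   0.048  0.461] q [ 0.217  0.11   1.438 -0.     1.594 -0.224]
d units [0.015 0.008 0.003]
rot units [-0.005  0.003 -0.54 ]
time: 13.78
tool_pos: [0.526, 0.1741, 0.1731]
ee_rot: [-3.141, 0.0, 1.985]
wrist_force: [0.6, -0.5, 1.0]
width: 0.0161
t 13.775 pos [0.526  0.1741 0.1731] rpy deg [-1.7998e+02  2.0000e-02  1.1374e+02] w 0.0161
F [ 0.6  -0.52  0.99] T [-0.168  0.075  0.592] q [ 0.218  0.11   1.438 -0.     1.594 -0.197]
d units [0.013 0.007 0.004]
rot units [-0.005  0.004 -0.851]
```

```bash
python3 -m inch '[{"grip":0.3,"dx":0,"dy":0,"dz":0,"rx":0,"ry":0,"rz":0},{"grip":0.3,"dx":0.01,"dy":0,"dz":0,"rx":0,"ry":0,"rz":-0.9},{"grip":0.1,"dx":0,"dy":0,"dz":0,"rx":0,"ry":0,"rz":0},{"grip":0.1,"dx":0,"dy":0,"dz":0,"rx":0,"ry":0,"rz":0},{"grip":0,"dx":0,"dy":0,"dz":0,"rx":0,"ry":0,"rz":0}]'; python3 -c "
from h import *
go(.526,.1745,.173,118)"
python3 -m inch '[{"grip":0,"dx":0,"dy":0,"dz":-0.1,"rx":0,"ry":0,"rz":0},{"grip":0,"dx":0,"dy":0,"dz":-0.1,"rx":0,"ry":0,"rz":0},{"grip":0,"dx":0,"dy":0,"dz":-0.2,"rx":0,"ry":0,"rz":0}]'; python3 -c "
from h import *
go(.526,.1745,.25,118)"
```

```text
time: 14.4
tool_pos: [0.5259, 0.1744, 0.1731]
ee_rot: [-3.142, -0.0, 2.06]
wrist_force: [0.0, 0.2, 0.2]
width: 0.0158
t 14.4 pos [0.5259 0.1744 0.1731] rpy deg [-179.99   -0.    118.03] w 0.0158
F [0.02 0.21 0.21] T [-0.089  0.03   0.027] q [ 0.218  0.11   1.438  0.     1.594 -0.271]
d units [0.001 0.003 0.003]
rot units [-0.001 -0.001  0.005]
time: 14.78
tool_pos: [0.5247, 0.174, 0.1791]
ee_rot: [-3.135, -0.001, 2.059]
wrist_force: [0.3, -0.5, -7.9]
width: 0.0157
t 14.775 pos [0.5247 0.174  0.1791] rpy deg [-1.7965e+02 -8.0000e-02  1.1798e+02] w 0.0157
F [ 0.29 -0.52 -7.91] T [-0.057 -0.433  0.078] q [ 0.218  0.109  1.427 -0.     1.612 -0.271]
d units [-1.000e-03  3.800e-02 -2.838e+00]
rot units [-0.071 -0.016 -0.004]
```

```bash
python3 -m inch '[{"grip":0,"dx":0,"dy":0.04,"dz":-0.1,"rx":-0.07,"ry":-0.01,"rz":0}]'; python3 -c "
from h import *
go(.526,.1745,.25,118)"; python3 chk.py 9 118
```

```text
time: 14.9
tool_pos: [0.5255, 0.1744, 0.1812]
ee_rot: [-3.141, -0.001, 2.059]
wrist_force: [0.5, -0.2, -7.6]
width: 0.0155
t 14.9 pos [0.5255 0.1744 0.1812] rpy deg [-1.7995e+02 -5.0000e-02  1.1798e+02] w 0.0155
F [ 0.48 -0.18 -7.62] T [-0.007 -0.122  0.079] q [ 2.180e-01  1.070e-01  1.425e+00  1.000e-03  1.611e+00 -2.710e-01]
d units [-0.005  0.018 -2.75 ]
rot units [-0.009 -0.01  -0.005]
0.74 [360.9, 190.8, 389.3, 218.3] [373.76014109 204.51146384]
0.66 [254.1, 184.0, 276.5, 207.2] [265.41491841 197.86946387]
[([378.3, 194.1], 0.88), ([266.0, 189.5], 0.82)]
t 15.05 pos [0.5254 0.1744 0.1815] rpy deg [-1.7997e+02 -4.0000e-02  1.1798e+02] w 0.0156
F [ 0.06  0.28 -6.26] T [-0.054 -0.117  0.048] q [ 2.180e-01  1.060e-01  1.425e+00  1.000e-03  1.611e+00 -2.710e-01]
d units [-0.009  0.022 -0.14 ]
rot units [-0.006 -0.008 -0.004]
```

View pics/z9.png

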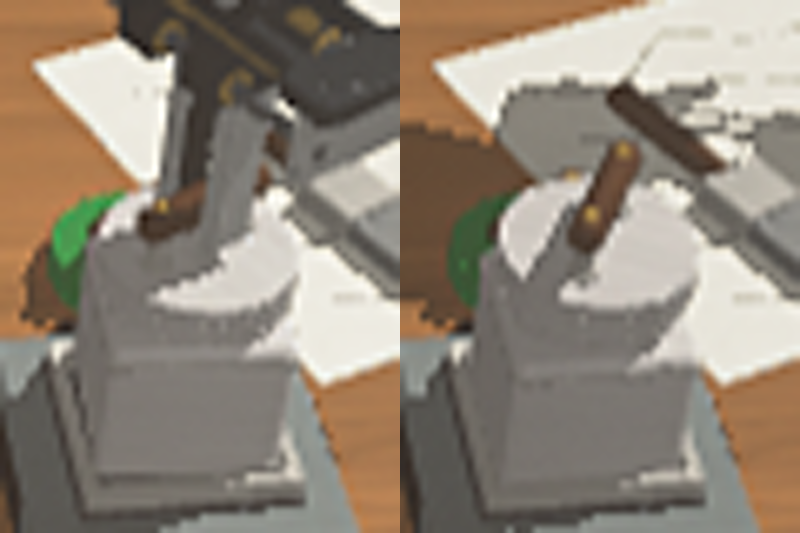

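```bash
python3 -m inch '[{"grip":0,"dx":0,"dy":0.02,"dz":-0.3,"rx":0,"ry":0,"rz":0},{"grip":0,"dx":0,"dy":0,"dz":-0.4,"rx":0,"ry":0,"rz":0},{"grip":0,"dx":0,"dy":0,"dz":-0.6,"rx":0,"ry":0,"rz":0},{"grip":0,"dx":0,"dy":0,"dz":-0.6,"rx":0,"ry":0,"rz":0},{"grip":0,"dx":0,"dy":0,"dz":-0.6,"rx":0,"ry":0,"rz":0},{"grip":0,"dx":0,"dy":0,"dz":-0.3,"rx":0,"ry":0,"rz":0},{"grip":0,"dx":0,"dy":0,"dz":-0.1,"rx":0,"ry":0,"rz":0}]'; python3 chk.py 10 118; python3 -c "
from h import *
go(.495,-.174,.25,118)"
```

```text
time: 15.92
tool_pos: [0.5259, 0.1748, 0.2613]
ee_rot: [3.14, -0.0, 2.059]
wrist_force: [-0.5, 0.3, -5.8]
width: 0.0157
0.96 [362.0, 170.7, 394.1, 195.3] [376.55652174 183.02434783]
0.73 [253.1, 184.5, 277.1, 208.1] [265.51793722 197.90358744]
[([380.8, 173.3], 0.65), ([264.5, 190.7], 0.65)]
t 16.075 pos [0.5256 0.1747 0.2602] rpy deg [ 1.7999e+02 -5.0000e-02  1.1797e+02] w 0.016
F [-0.35  1.01 -6.94] T [-0.072  0.063 -0.08 ] q [ 2.180e-01  9.200e-02  1.286e+00  1.000e-03  1.764e+00 -2.700e-01]
d units [-0.019  0.01   3.008]
rot units [ 0.003 -0.01  -0.006]
t 16.075 pos [0.5256 0.1747 0.2602] rpy deg [ 1.7999e+02 -5.0000e-02  1.1797e+02] w 0.016
F [-0.35  1.01 -6.94] T [-0.072  0.063 -0.08 ] q [ 2.180e-01  9.200e-02  1.286e+00  1.000e-03  1.764e+00 -2.700e-01]
d units [-11.747  -7.623   0.396]
rot units [ 0.003 -0.01  -0.006]
```

View pics/s10.png

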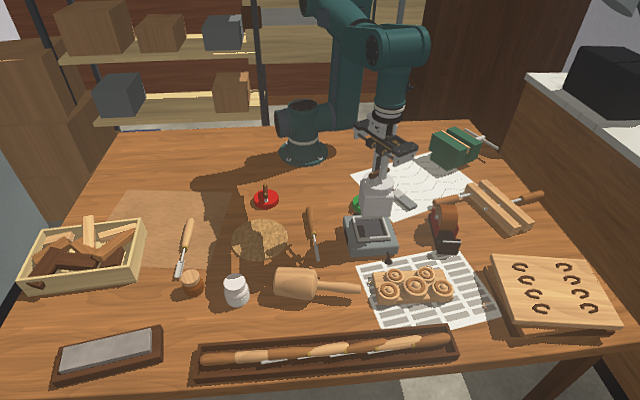

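The closed canister hangs whole from the lid, at about (377,190), clear of the warmer at (370,237). Next I'll carry it to the mat.

```bash
python3 -m inch '[{"grip":0,"dx":-0.25,"dy":-0.16,"dz":0,"rx":0,"ry":0,"rz":0},{"grip":0,"dx":-0.5,"dy":-0.32,"dz":0,"rx":0,"ry":0,"rz":0},{"grip":0,"dx":-0.75,"dy":-0.49,"dz":0,"rx":0,"ry":0,"rz":0},{"grip":0,"dx":-0.75,"dy":-0.49,"dz":0,"rx":0,"ry":0,"rz":0},{"grip":0,"dx":-0.75,"dy":-0.49,"dz":0,"rx":0,"ry":0,"rz":0},{"grip":0,"dx":-0.75,"dy":-0.49,"dz":0,"rx":0,"ry":0,"rz":0},{"grip":0,"dx":-0.75,"dy":-0.49,"dz":0,"rx":0,"ry":0,"rz":0},{"grip":0,"dx":-0.75,"dy":-0.49,"dz":0,"rx":0,"ry":0,"rz":0},{"grip":0,"dx":-0.75,"dy":-0.49,"dz":0,"rx":0,"ry":0,"rz":0},{"grip":0,"dx":-0.75,"dy":-0.49,"dz":0,"rx":0,"ry":0,"rz":0}]'; python3 -c "
from h import *
go(.495,-.174,.25,118)"
```

```text
time: 17.32
tool_pos: [0.5023, -0.0402, 0.256]
ee_rot: [-3.131, 0.0, 2.055]
wrist_force: [-0.7, -0.7, -6.2]
width: 0.0159
t 17.325 pos [ 0.5023 -0.0402  0.256 ] rpy deg [-179.41    0.    117.75] w 0.0159
F [-0.69 -0.66 -6.23] T [-0.06  -0.012  0.02 ] q [-0.188 -0.013  1.403 -0.007  1.76  -0.674]
d units [-4.598 -2.749  0.269]
rot units [-0.119 -0.    -0.05 ]
```

```bash
python3 -m inch '[{"grip":0,"dx":-0.75,"dy":-0.45,"dz":0,"rx":-0.1,"ry":0,"rz":-0.05},{"grip":0,"dx":-0.75,"dy":-0.45,"dz":0,"rx":0,"ry":0,"rz":0},{"grip":0,"dx":-0.75,"dy":-0.45,"dz":0,"rx":0,"ry":0,"rz":0},{"grip":0,"dx":-0.75,"dy":-0.45,"dz":0,"rx":0,"ry":0,"rz":0},{"grip":0,"dx":-0.6,"dy":-0.4,"dz":0,"rx":0,"ry":0,"rz":0},{"grip":0,"dx":-0.4,"dy":-0.25,"dz":0,"rx":0,"ry":0,"rz":0},{"grip":0,"dx":-0.2,"dy":-0.1,"dz":0,"rx":0,"ry":0,"rz":0},{"grip":0,"dx":0,"dy":0,"dz":0,"rx":0,"ry":0,"rz":0}]'; python3 -c "
from h import *
go(.495,-.174,.15,118)"
```

```text
time: 18.32
tool_pos: [0.4898, -0.1733, 0.2546]
ee_rot: [-3.136, -0.002, 2.052]
wrist_force: [0.1, -0.3, -6.0]
width: 0.0159
t 18.325 pos [ 0.4898 -0.1733  0.2546] rpy deg [-1.7970e+02 -9.0000e-02  1.1757e+02] w 0.0159
F [ 0.06 -0.32 -5.97] T [-0.027  0.025 -0.06 ] q [-0.447  0.018  1.374 -0.003  1.754 -0.929]
d units [-0.127  0.196  4.182]
rot units [-0.06  -0.018 -0.087]
```

```bash
python3 -m inch '[{"grip":0,"dx":-0.12,"dy":0.2,"dz":0.3,"rx":-0.06,"ry":-0.02,"rz":-0.08},{"grip":0,"dx":0,"dy":0,"dz":0.6,"rx":0,"ry":0,"rz":0},{"grip":0,"dx":0,"dy":0,"dz":0.8,"rx":0,"ry":0,"rz":0},{"grip":0,"dx":0,"dy":0,"dz":0.8,"rx":0,"ry":0,"rz":0},{"grip":0,"dx":0,"dy":0,"dz":0.7,"rx":0,"ry":0,"rz":0},{"grip":0,"dx":0,"dy":0,"dz":0.4,"rx":0,"ry":0,"rz":0},{"grip":0,"dx":0,"dy":0,"dz":0.2,"rx":0,"ry":0,"rz":0},{"grip":0,"dx":0,"dy":0,"dz":0,"rx":0,"ry":0,"rz":0}]'; python3 -c "
from h import *
go(.495,-.174,.132,118)
s=cams.snapshot('scene');save(s,'s11')
cv2.imwrite('pics/z11.png',cv2.resize(s['frame'][130:280,200:340,::-1],None,fx=4,fy=4,interpolation=2))"
```

```text
time: 19.32
tool_pos: [0.4956, -0.1699, 0.1514]
ee_rot: [-3.14, -0.004, 2.065]
wrist_force: [0.3, 0.6, -6.0]
width: 0.0157
t 19.325 pos [ 0.4956 -0.1699  0.1514] rpy deg [-179.93   -0.23  118.3 ] w 0.0157
F [ 0.29  0.64 -6.01] T [-0.063 -0.004  0.014] q [-4.39e-01  5.60e-02  1.54e+00  1.00e-03  1.55e+00 -9.33e-01]
d units [-0.137 -0.099  0.776]
rot units [-0.014 -0.046  0.059]
```

View pics/z11.png

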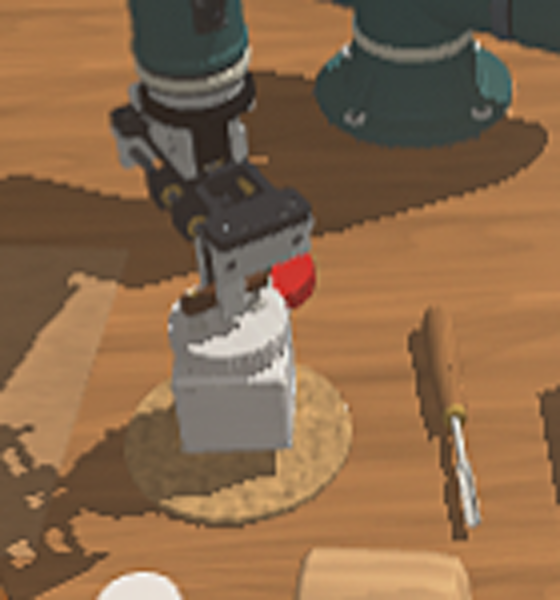

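```bash
python3 -m inch '[{"grip":0,"dx":-0.13,"dy":-0.1,"dz":0.25,"rx":-0.01,"ry":-0.04,"rz":0.05},{"grip":0,"dx":0,"dy":0,"dz":0.25,"rx":0,"ry":0,"rz":0},{"grip":0,"dx":0,"dy":0,"dz":0.1,"rx":0,"ry":0,"rz":0}]'; python3 -c "
from h import *
go(.495,-.174,.132,118)"
python3 -m inch '[{"grip":0,"dx":0,"dy":0,"dz":0.05,"rx":0,"ry":0,"rz":0},{"grip":0,"dx":0,"dy":0,"dz":0,"rx":0,"ry":0,"rz":0}]'; python3 -c "
from h import *
go(.495,-.174,.132,118)"
```

```text
time: 19.75
tool_pos: [0.4962, -0.1751, 0.1379]
ee_rot: [3.139, 0.004, 2.06]
wrist_force: [1.3, 0.9, -6.6]
width: 0.0157
t 19.75 pos [ 0.4962 -0.1751  0.1379] rpy deg [179.86   0.21 118.01] w 0.0157
F [ 1.3   0.91 -6.63] T [-0.05   0.016  0.052] q [-0.447  0.062  1.56  -0.     1.515 -0.936]
d units [ 0.061 -0.024  0.236]
rot units [0.028 0.043 0.003]
time: 20.0
tool_pos: [0.4961, -0.175, 0.1364]
ee_rot: [3.139, 0.003, 2.06]
wrist_force: [1.0, -0.2, -5.7]
width: 0.0158
t 20.0 pos [ 0.4961 -0.175   0.1364] rpy deg [179.87   0.19 118.01] w 0.0158
F [ 1.   -0.25 -5.73] T [-0.01   0.043 -0.044] q [-0.447  0.063  1.563 -0.     1.512 -0.936]
d units [ 0.057 -0.02   0.174]
rot units [0.026 0.038 0.002]
```

```bash
python3 -m inch '[{"grip":0,"dx":0,"dy":0,"dz":0.06,"rx":0.03,"ry":0.04,"rz":0},{"grip":0,"dx":0,"dy":0,"dz":0.03,"rx":0,"ry":0,"rz":0}]'; python3 -c "
from h import *
go(.495,-.174,.132,118)"
python3 -m inch '[{"grip":0,"dx":0,"dy":0,"dz":0.03,"rx":0,"ry":0,"rz":0},{"grip":0,"dx":0,"dy":0,"dz":0.03,"rx":0,"ry":0,"rz":0}]'; python3 -c "
from h import *
go(.495,-.174,.132,118)"
python3 -m inch '[{"grip":0,"dx":0,"dy":0,"dz":0.03,"rx":0,"ry":0,"rz":0}]'; python3 -c "
from h import *
go(.495,-.174,.132,118)"
```

```text
time: 20.25
tool_pos: [0.4963, -0.1751, 0.1343]
ee_rot: [-3.142, 0.0, 2.06]
wrist_force: [-0.8, -0.0, -5.9]
width: 0.0159
t 20.25 pos [ 0.4963 -0.1751  0.1343] rpy deg [-1.7999e+02  1.0000e-02  1.1801e+02] w 0.0159
F [-0.78 -0.03 -5.89] T [-0.003 -0.023 -0.   ] q [-0.447  0.067  1.562 -0.     1.512 -0.936]
d units [ 0.063 -0.026  0.092]
rot units [-0.001  0.001  0.002]
time: 20.5
tool_pos: [0.4964, -0.1751, 0.1328]
ee_rot: [3.142, 0.0, 2.06]
wrist_force: [-0.6, 0.1, -5.6]
width: 0.0158
t 20.5 pos [ 0.4964 -0.1751  0.1328] rpy deg [1.8000e+02 2.0000e-02 1.1801e+02] w 0.0158
F [-0.62  0.1  -5.61] T [-0.057  0.053  0.006] q [-0.447  0.068  1.564 -0.     1.509 -0.936]
d units [ 0.066 -0.03   0.033]
rot units [0.001 0.004 0.002]
time: 20.62
tool_pos: [0.4965, -0.1752, 0.1322]
ee_rot: [3.142, 0.001, 2.06]
wrist_force: [-1.2, -0.6, -3.2]
width: 0.0159
t 20.625 pos [ 0.4965 -0.1752  0.1322] rpy deg [1.8000e+02 4.0000e-02 1.1801e+02] w 0.0159
F [-1.18 -0.56 -3.17] T [-0.011  0.165  0.021] q [-0.447  0.068  1.565 -0.     1.508 -0.936]
d units [ 0.069 -0.03   0.007]
rot units [0.001 0.007 0.003]
```

```bash
python3 -m inch '[{"grip":0,"dx":0,"dy":0,"dz":0.02,"rx":0,"ry":0,"rz":0},{"grip":0,"dx":0,"dy":0,"dz":0.02,"rx":0,"ry":0,"rz":0}]'; python3 -c "
from h import *
go(.495,-.174,.132,118)"
python3 -m inch '[{"grip":0,"dx":0,"dy":0,"dz":0.02,"rx":0,"ry":0,"rz":0},{"grip":0,"dx":0,"dy":0,"dz":0,"rx":0,"ry":0,"rz":0}]'; python3 -c "
from h import *
go(.495,-.174,.132,118)"
```

```text
time: 20.88
tool_pos: [0.4965, -0.1752, 0.1322]
ee_rot: [3.141, 0.001, 2.06]
wrist_force: [-1.7, 0.4, -2.7]
width: 0.0161
t 20.875 pos [ 0.4965 -0.1752  0.1322] rpy deg [1.7998e+02 7.0000e-02 1.1802e+02] w 0.0161
F [-1.69  0.4  -2.66] T [0.008 0.267 0.002] q [-0.447  0.068  1.565 -0.     1.507 -0.936]
d units [ 0.073 -0.031  0.006]
rot units [0.005 0.014 0.003]
time: 21.12
tool_pos: [0.4966, -0.1752, 0.1322]
ee_rot: [3.141, 0.002, 2.06]
wrist_force: [-1.2, -0.9, -5.5]
width: 0.0154
t 21.125 pos [ 0.4966 -0.1752  0.1322] rpy deg [1.7996e+02 1.0000e-01 1.1802e+02] w 0.0154
F [-1.17 -0.94 -5.47] T [-0.013  0.173  0.027] q [-0.447  0.068  1.566 -0.     1.507 -0.936]
d units [ 0.073 -0.033  0.008]
rot units [0.009 0.019 0.005]
```

```bash
python3 -m inch '[{"grip":0,"dx":0.02,"dy":0,"dz":0.06,"rx":0.01,"ry":0.02,"rz":0}]'; python3 -c "
from h import *
go(.495,-.174,.132,118)"
python3 -m inch '[{"grip":0,"dx":0.02,"dy":0,"dz":0.06,"rx":0.01,"ry":0.02,"rz":0}]'; python3 -c "
from h import *
go(.495,-.174,.132,118)"
```

```text
time: 21.25
tool_pos: [0.4968, -0.1751, 0.1314]
ee_rot: [3.141, 0.001, 2.06]
wrist_force: [-0.1, 0.0, -1.4]
width: 0.016
t 21.25 pos [ 0.4968 -0.1751  0.1314] rpy deg [1.7996e+02 8.0000e-02 1.1802e+02] w 0.016
F [-0.14  0.04 -1.39] T [-0.036  0.125  0.   ] q [-0.446  0.069  1.566 -0.     1.505 -0.935]
d units [ 0.073 -0.044 -0.024]
rot units [0.008 0.016 0.005]
time: 21.38
tool_pos: [0.4969, -0.1751, 0.131]
ee_rot: [3.141, 0.001, 2.06]
wrist_force: [-2.9, -0.9, 4.2]
width: 0.0159
t 21.375 pos [ 0.4969 -0.1751  0.131 ] rpy deg [1.7998e+02 7.0000e-02 1.1802e+02] w 0.0159
F [-2.89 -0.92  4.21] T [-0.101  0.508  0.116] q [-4.460e-01  7.000e-02  1.566e+00 -1.000e-03  1.505e+00 -9.350e-01]
d units [ 0.076 -0.047 -0.04 ]
rot units [0.004 0.015 0.005]
```

```bash
python3 -m inch '[{"grip":0.2,"dx":0,"dy":0,"dz":-0.02,"rx":0,"ry":0,"rz":0},{"grip":0.35,"dx":0,"dy":0,"dz":0,"rx":0,"ry":0,"rz":0},{"grip":0.4,"dx":0,"dy":0,"dz":0,"rx":0,"ry":0,"rz":0},{"grip":0.4,"dx":0,"dy":0,"dz":0,"rx":0,"ry":0,"rz":0}]'; python3 -c "
from h import *
go(.497,-.175,.232,118)
s=cams.snapshot('scene');save(s,'s12')
cv2.imwrite('pics/z12.png',cv2.resize(s['frame'][130:280,200:340,::-1],None,fx=4,fy=4,interpolation=2))"
```

```text
time: 21.88
tool_pos: [0.4987, -0.1756, 0.1331]
ee_rot: [3.137, 0.005, 2.06]
wrist_force: [-0.5, -0.3, -0.4]
width: 0.0373
t 21.875 pos [ 0.4987 -0.1756  0.1331] rpy deg [179.76   0.28 118.02] w 0.0373
F [-0.46 -0.31 -0.42] T [-0.064  0.053 -0.067] q [-0.446  0.069  1.563  0.     1.504 -0.935]
d units [ 0.033 -0.035 -3.958]
rot units [0.047 0.057 0.004]
```

View pics/z12.png

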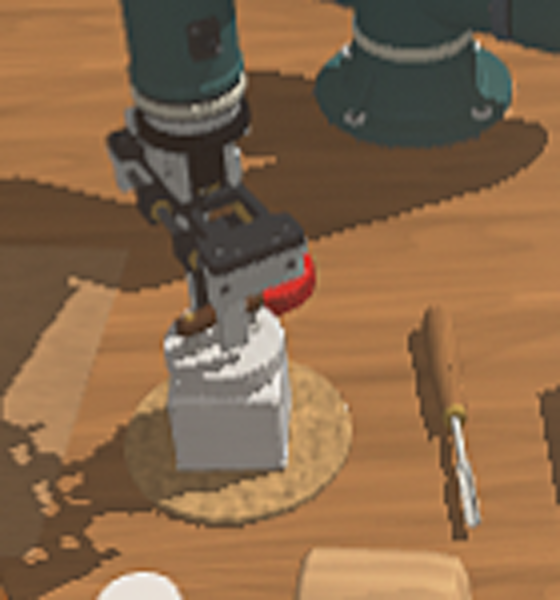

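The canister stands on the mat and the fingers are free of the rail. Next I'll go straight up and move back from the scene.

```bash
python3 -m inch '[{"grip":0.5,"dx":0,"dy":0,"dz":-0.2,"rx":0.05,"ry":0.06,"rz":0},{"grip":0.6,"dx":0,"dy":0,"dz":-0.5,"rx":0,"ry":0,"rz":0},{"grip":0.6,"dx":0,"dy":0,"dz":-0.8,"rx":0,"ry":0,"rz":0},{"grip":0.6,"dx":0,"dy":0,"dz":-0.8,"rx":0,"ry":0,"rz":0},{"grip":0.6,"dx":0,"dy":0,"dz":-1,"rx":0,"ry":0,"rz":0},{"grip":0.6,"dx":0,"dy":0,"dz":-1,"rx":0,"ry":0,"rz":0},{"grip":0.6,"dx":0.7,"dy":-0.9,"dz":-0.5,"rx":0,"ry":0,"rz":0},{"grip":0.6,"dx":0.7,"dy":-0.9,"dz":0,"rx":0,"ry":0,"rz":0},{"grip":0.6,"dx":0.7,"dy":-0.9,"dz":0,"rx":0,"ry":0,"rz":0},{"grip":0.6,"dx":0.7,"dy":-0.9,"dz":0,"rx":0,"ry":0,"rz":0},{"grip":0.6,"dx":0,"dy":0,"dz":0,"rx":0,"ry":0,"rz":0},{"grip":0.6,"dx":0,"dy":0,"dz":0,"rx":0,"ry":0,"rz":0}]'
python3 - <<'E'
from h import *
go(.497,-.175,.232,118)
s=cams.snapshot('scene');t=cams.snapshot('top');save(s,'s13');save(t,'t13')
C=np.array([.4965,-.1755])
f=4
ims=[]
for p,b in((s,(205,140,305,280)),(t,(325,150,425,250))):
    im=cv2.resize(p['frame'][b[1]:b[3],b[0]:b[2],::-1],None,fx=f,fy=f,interpolation=0).copy()
    def pl(P,c):
        q=np.array([(proj(p,x)+.5-[b[0],b[1]])*f for x in P]).astype(np.int32); cv2.polylines(im,[q],True,c,1)
    pl([(C[0]+.044*np.cos(k),C[1]+.044*np.sin(k),.1125) for k in np.linspace(0,6.28,40)],(0,0,255))
    pl([(.495+.09*np.cos(k),-.174+.09*np.sin(k),.008) for k in np.linspace(0,6.28,40)],(255,0,0))
    pl([(C[0]+i*.042,C[1]+j*.042,.008) for i,j in((1,1),(1,-1),(-1,-1),(-1,1))],(0,255,0))
    ims.append(cv2.copyMakeBorder(im,0,560-im.shape[0],0,0,0))
cv2.imwrite('pics/o13.png',cv2.hconcat(ims))
E
```

```text
time: 23.42
tool_pos: [0.3858, -0.1565, 0.2679]
ee_rot: [3.134, 0.011, 2.06]
wrist_force: [0.6, 0.1, -0.1]
width: 0.0562
t 23.425 pos [ 0.3858 -0.1565  0.2679] rpy deg [179.57   0.65 118.03] w 0.0562
F [ 0.62  0.15 -0.1 ] T [-0.034  0.018  0.043] q [-0.522 -0.229  1.572  0.     1.785 -1.011]
d units [-2.725  3.567  1.495]
rot units [0.087 0.13  0.007]
```

View pics/o13.png

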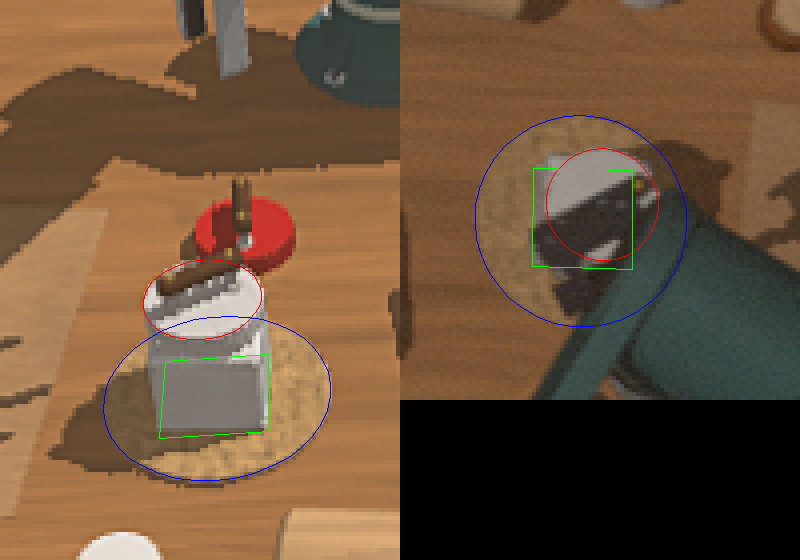

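View pics/t13.png

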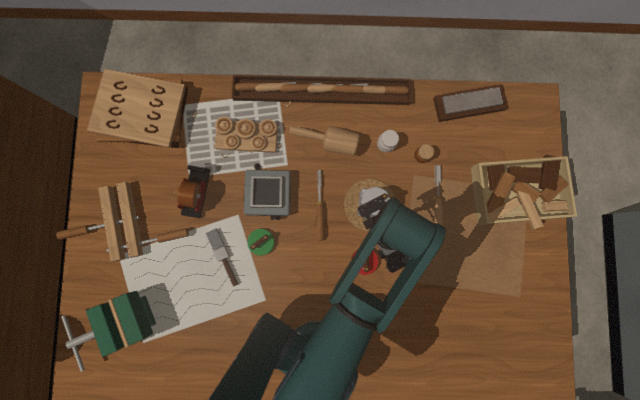

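```bash
python3 -c "
from h import *
print(robot.close_job()); print(robot.get_obs()['time'])"
```

```text
the job is handed in; nothing more can be done
None
the job is handed in; nothing more can be done
```

The lid is screwed fully home, and the closed canister stands upright on the cork mat with the gripper clear of it. I handed the job in at about 23.5 s.

- **Backward turn:** I gripped the rail and turned the lid counter-clockwise in steps. I released it after each step, and it dropped at about 0.9 rad; the camera overlay showed it about 8 mm lower.
- **Forward turn:** I turned it clockwise about 1.47 rad, and it sank 3.0 mm until torque rose at the stop. I pressed to at most 0.78 N m; the pads slipped slightly on the rail rather than forcing it. After a fresh grip it met the same stop at the same angle.
- **Lift and placing:** I lifted the canister by the handle, and the load read about 6 N. I lowered it in small steps until the mat carried it, pressing with about 4 N, then let go and backed away.

**Last checks:** The pictures showed the canister upright, within a few mm of the mat's centre and wholly on it. The lid matched its home height, and the bystanders in view were where they had been.

**Small disagreements:**
- **First grasp:** the arm drifted about 5 mm high, so I released and gripped again. A picture showed the lid had not moved.
- **Start of the lift:** there was a brief side moment of about 0.4 N m, probably from the warmer's rim. It faded as the lift went on.

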